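# Set up the brazing station: tube carrier, picks and solder spools

## Task

Put the brazing station in order. First lift the tube carrier into the pocket of the wooden nest so that it sits flat and square on the pocket floor; only then move every pick from the wash stand into the carrier, pushing each tip first all the way down a tube of its own until its collar is home on the rim. Also stand all the solder spools flat in the ledge's channel, before or after, side by side in one row with no gap wider than a finger (about 15 mm) between neighbours, and leave the roll of tape where it is.

Things in the scene. Friction and masses are not known exactly. Their poses are not given: they have to be found in the camera images.
- nest: Fixed light-wood block 86 x 226 x 22 mm (x, y, z) on the bench with one rectangular pocket in its top, 65 x 205 mm and 12 mm deep, edges chamfered 2 mm. Origin: centre of its underside; the pocket is centred on it, its long side along y, z up.
- nest_floor (a point): Centre of the pocket's floor in the nest (10 mm above the bench), axes as the nest's.
- carrier: Loose carrier, about 0.5 kg: aluminium base 60 x 200 x 16 mm (2.5 mm play a side in the pocket; either way round); mid-base an upright black grip plate, 14 mm thick in x, 36 mm wide in y, top at z = 106; four brass tubes at y = -80, -46, 46, 80 mm, outside 18 mm (flared rim 21), bore 12 mm, mouth at z = 106, 90 mm deep. Origin: centre of underside, z up.
- stand: Fixed grey wash stand, block 46 x 172 x 45 mm; four round holes (11 mm, 35 mm deep) in a row along its y axis at y = -63, -21, +21, +63 mm hold the picks upright. Origin: centre of its underside.
- ledge: Fixed low wooden ledge 78 x 216 mm, top surface 24 mm above the bench, with a grey lip 8 mm wide and 6 mm high along each long side: a channel 61 mm wide and 216 mm long, open at both ends. The channel runs along its y axis. Origin: centre of its underside.
- ledge_mid (a point): Centre of the channel's floor on the ledge, 24 mm above the bench, y along the channel, z up.
- tube_0 (a point): Centre of the mouth of the carrier's tube at y = -80 mm, axes as the carrier's.
- tube_1 (a point): Centre of the mouth of the carrier's tube at y = -46 mm, axes as the carrier's.
- tube_2 (a point): Centre of the mouth of the carrier's tube at y = 46 mm, axes as the carrier's.
- tube_3 (a point): Centre of the mouth of the carrier's tube at y = 80 mm, axes as the carrier's.
- pick_a: Brazing pick, red handle, upright in a hole of the wash stand, tip 10 mm above the bench; may be absent. Rod 8 mm thick, 85 mm long, then a collar 20 mm across, 4 mm high, then a round handle 16 mm thick from z = 89 to 135 mm. 0.06 kg. Origin: end of the tip, z up to the handle. Pushed home, the collar rests on the tube rim, the tip 85 mm below the mouth.
- pick_b: Brazing pick, yellow handle, upright in a hole of the wash stand, tip 10 mm above the bench; may be absent. Rod 8 mm thick, 85 mm long, then a collar 20 mm across, 4 mm high, then a round handle 16 mm thick from z = 89 to 135 mm. 0.06 kg. Origin: end of the tip, z up to the handle. Pushed home, the collar rests on the tube rim, the tip 85 mm below the mouth.
- pick_c: Brazing pick, blue handle, upright in a hole of the wash stand, tip 10 mm above the bench; may be absent. Rod 8 mm thick, 85 mm long, then a collar 20 mm across, 4 mm high, then a round handle 16 mm thick from z = 89 to 135 mm. 0.06 kg. Origin: end of the tip, z up to the handle. Pushed home, the collar rests on the tube rim, the tip 85 mm below the mouth.
- pick_d: Brazing pick, green handle, upright in a hole of the wash stand, tip 10 mm above the bench; may be absent. Rod 8 mm thick, 85 mm long, then a collar 20 mm across, 4 mm high, then a round handle 16 mm thick from z = 89 to 135 mm. 0.06 kg. Origin: end of the tip, z up to the handle. Pushed home, the collar rests on the tube rim, the tip 85 mm below the mouth.
- spool_a: White spool of solder, 52 mm across the flanges, 30 mm high, about 0.22 kg, standing flat on the bench; may be absent. Origin: centre of its underside, z up.
- spool_b: White spool of solder, 52 mm across the flanges, 30 mm high, about 0.22 kg, standing flat on the bench; may be absent. Origin: centre of its underside, z up.
- spool_c: White spool of solder, 52 mm across the flanges, 30 mm high, about 0.22 kg, standing flat on the bench; may be absent. Origin: centre of its underside, z up.
- vise_grey: Fixed bench vise; keep the gripper clear of it. In the work area it fills 43 mm to either side of its origin in y, up to 150 mm above the bench, from the bench's front edge to 150 mm beyond its origin in x (a thin bar to 171 mm). Origin: below the bench top, on its middle line.
- tape: Bystander: roll of masking tape lying flat, 105 mm across, 25 mm high, left of the ledge. Origin: centre of its underside.

How it is judged:
By the outcome, as a careful person would: the job done as asked, in the order asked, and still so for the second after the job is handed in, with the robot touching nothing.
Of pick_a, pick_b, pick_c, pick_d only 3 to 4 are there at a start; the rules pass over those that are not, and their reading is None.
Of spool_a, spool_b, spool_c only 2 to 3 are there at a start; the rules pass over those that are not, and their reading is None.
At some moment in a run one of spool_a, spool_b, spool_c may be knocked a few centimetres aside while the robot is not near it.
It also fails if it takes over 210 s, if anything falls off the work surface, if the arm or the gripper's body presses on something with over 40 N, if the wrist force passes 120 N, or if a joint passes its speed limit or range.

## Robot

A 6-joint arm with a two-finger parallel gripper is mounted at the origin on a cart in front of the work surface, level with it; the furniture and walls round the work are solid. World frame = base frame: x ahead of the robot, y to its left, z up, the work surface at z = 0. Lengths are in m, angles in rad, forces in N, time in s.
With the tool pointing down it reaches from about 0.4 to 0.825 m from the base axis. Payload 7 kg.
Tool frame: the origin (TCP) lies on the front face of the gripper's body, between the roots of the fingers; the fingertips stand 66 mm ahead of it and the grasp point (between the pads) lies 47 mm ahead of it; z points along the fingers, y is the line along which they close (so a half turn about z gives the same grasp; the last joint's range is limited). The gripper opens to 88 mm and grips with 3 to 60 N. Pads are 19 mm wide; open, the fingers measure 130 mm over their backs; the gripper's body (78 mm by 193 mm) begins 47 mm behind the grasp point.
Start: joints at [1.522, 0.359, 0.012, 0, -1.224, -0.288], TCP at [0.223, 0.637, 0.292] pointing down, gripper open.
Joint ranges: [-3.07, 3.07], [-1.43, 2.12], [-1.02, 1.25], [-3.03, 1.67], [-3.05, -0], [-3.03, 3.03]. Speed limits (rad/s): [2.39, 2.39, 3.01, 3.14, 3.14, 3.14].

## Interface

Orientations are given as [roll, pitch, yaw] about the fixed x, y, z axes, in that order (R = Rz(yaw) Ry(pitch) Rx(roll)).
In Python, from station import arm gives the robot as it stands. The module is installed in compiled form; this text tells all that it offers.
- The arm moves only by the tool move_arm, never from a script. Its argument "increments" is a list of rows, each an object of numbers: "jaw": the gripper command: -1 is shut, 1 is fully open, values between are in proportion; "dx", "dy", "dz": the shift along the tool's x, y, z in m; "twist": the turn about the tool's z in rad. A call has 1 to 12 rows; each row shifts and turns the commanded pose from where the row before left it, along the tool's axes as they then stand; what a row does not reach is not made up. A row lasts 1/12 s, in which the tool goes at most 41.7 mm and 7.16 degrees, less where a joint would pass 70% of its speed; a pose out of reach is approached as far as the arm can. A call is refused whole if a number of a shift passes 0.0417 or a number of a turn 0.125, either way. A call with a gripper value outside its range is refused whole. The fingers move at their own pace and stop on an object; "force" is the grip in N (left out, the last holds). Time passes only in rows, so rows that do not move let the fingers close. It gives the time, the measured TCP pose, the force, the opening and the grip force at its end, in the units of the state.
- arm.get_state(): the state, without advancing time (a new reading comes with each control period).
- arm.grab_frame(name): name is "side" or "top"; returns the picture (400x640x3 uint8, blue, green, red); there is no depth.
- arm.camera_info(name): a dict with "K" (3x3 intrinsics, pixels), "k1" (the pictures are not rectified: a ray, as slopes to the right and down, at radius r is drawn at 1 + k1 r^2 times it, then the intrinsics apply), "extrinsics" (4x4, takes a point from camera to world coordinates). Camera axes: x right, y down, z forward; pixel columns grow to the right and rows downward; lengths in m; the calibration is good to about 2 mm. A picture is of the moment at which its call begins. camera_info takes no time and is no camera call.
- arm.job_done(): hands the job in; it is judged then, once.
Trained networks look in the newest picture that a camera, given by its name, has taken for a name from the list of things; names that differ only in an ending like _2 or _b are one class to them, and where a whole thing is asked for, a point or a joint stands for the part that bears it (a point fixed in the world has none). Each returns a list of dicts, best first, with "score" (0 to 1); they miss things now and then, are a little off and sometimes report something else, mostly with a low value. They report only what shows in the picture. A call takes as long as a camera call.
- arm.find_in(camera, name): "position" ([x, y, z] in m, in world coordinates, good to about 4 mm: the middle of the surface that is visible of it).
- arm.silhouettes(camera, name): "pixels" (400x640 bool, what is visible of it).
- arm.pinpoint(camera, name): "position" ([x, y, z] in m, in world coordinates, good to about 4 mm: a listed point, or the origin of a listed thing).
The state is a dict: "t": time; "q": joint angles; "qd": joint speeds; "joint_efforts": joint torques, N m; "eef_pos": TCP position; "ee_rot": TCP orientation; "force": force on the tool from outside, world axes, zero at the start; "moment": the same for the moment, N m; "width": finger opening in m; "gripper_force": force on a finger pad.
Only numpy, scipy, OpenCV 4.12 (cv2) and the standard library are available. Lean on these libraries where they do the work, as an engineer would, in place of code of your own. Each camera call takes 0.05 s, during which the arm holds its last target. There are 200 camera calls.

## Working session

There is one attempt and no reset: what is moved stays moved. The work goes in short steps, Python scripts to look and compute and a tool call to move; the robot and the scene stay as the last step left them, time stands still between calls to the robot, and variables do not carry over. Pictures are saved under pics/ and viewed, at most 14 in all, crops included, and the job is handed in when it is done.

Besides the shell and the picture viewer there is one more tool, called after "Call:" by a JSON object that holds its "op" and its "data", one argument or row to a line. move_arm: Moves the arm, as the interface text tells. Its arguments: {"type":"object","properties":{"increments":{"type":"array"},"force":{"type":"number"}},"required":["increments"]}

```bash
mkdir -p pics
python3 - <<'E'
from station import arm
import cv2,numpy as np
s=arm.get_state();print({k:np.round(v,4).tolist() for k,v in s.items()})
for c in("side","top"):
    f=arm.grab_frame(c);cv2.imwrite(f"pics/{c}0.png",f)
    i=arm.camera_info(c);print(c,np.round(i["K"],1).tolist(),i["k1"],np.round(i["extrinsics"],3).tolist())
for c in("top","side"):
  for n in["nest_floor","carrier","stand","ledge_mid","tube_0","tube_1","tube_2","tube_3","pick_a","pick_b","pick_c","pick_d","spool_a","vise_grey","tape"]:
    print(c,n,[(np.round(d["position"],3).tolist(),round(float(d["score"]),2)) for d in arm.pinpoint(c,n)][:5])
E
```

```text
{'t': 0.0, 'q': [1.5221, 0.3594, 0.0111, -0.0004, -1.2241, -0.2881], 'qd': [-0.001, 0.0012, -0.0006, -0.0004, 0.0006, 0.0014], 'joint_efforts': [-0.0005, -58.2718, 29.3054, 6.9972, 0.007, -0.0002], 'eef_pos': [0.2229, 0.6367, 0.2912], 'ee_rot': [3.1399, -0.0001, -0.3369], 'force': [0.7745, 0.0182, 0.4262], 'moment': [0.0257, 0.0191, -0.0106], 'gripper_force': 0.0, 'width': 0.0876}
side [[382.6, 0.0, 321.1], [0.0, 382.6, 199.0], [0.0, 0.0, 1.0]] -0.06393982874108818 [[0.905, -0.292, 0.309, 0.183], [-0.425, -0.602, 0.676, -0.528], [-0.012, -0.743, -0.669, 0.766], [0.0, 0.0, 0.0, 1.0]]
top [[469.4, 0.0, 326.8], [0.0, 469.4, 203.5], [0.0, 0.0, 1.0]] -0.08716354215831998 [[-0.004, -0.983, 0.184, 0.273], [-1.0, 0.004, 0.004, 0.177], [-0.005, -0.184, -0.983, 1.414], [0.0, 0.0, 0.0, 1.0]]
top nest_floor [([0.589, -0.144, 0.012], 0.65), ([0.464, 0.177, -0.005], 0.45)]
top carrier [([0.589, 0.209, -0.001], 0.94), ([0.435, -0.196, 0.011], 0.23)]
top stand []
top ledge_mid [([0.491, 0.414, 0.021], 0.58)]
top tube_0 [([0.584, 0.256, 0.104], 0.93), ([0.597, 0.136, 0.105], 0.88), ([0.583, 0.289, 0.
[... 2203 characters left out ...]
[0.435, -0.242, 0.008], 0.52), ([0.493, 0.413, 0.0], 0.35)]
side pick_b [([0.433, -0.195, 0.014], 0.69), ([0.435, -0.114, 0.013], 0.65), ([0.436, -0.153, 0.01], 0.59), ([0.435, -0.242, 0.008], 0.52), ([0.493, 0.413, 0.0], 0.35)]
side pick_c [([0.433, -0.195, 0.014], 0.69), ([0.435, -0.114, 0.013], 0.65), ([0.436, -0.153, 0.01], 0.59), ([0.435, -0.242, 0.008], 0.52), ([0.493, 0.413, 0.0], 0.35)]
side pick_d [([0.433, -0.195, 0.014], 0.69), ([0.435, -0.114, 0.013], 0.65), ([0.436, -0.153, 0.01], 0.59), ([0.435, -0.242, 0.008], 0.52), ([0.493, 0.413, 0.0], 0.35)]
side spool_a [([0.462, 0.246, 0.0], 0.61), ([0.5, 0.299, -0.001], 0.51)]
side vise_grey []
side tape [([0.507, 0.555, -0.001], 0.57)]
```

View pics/top0.png

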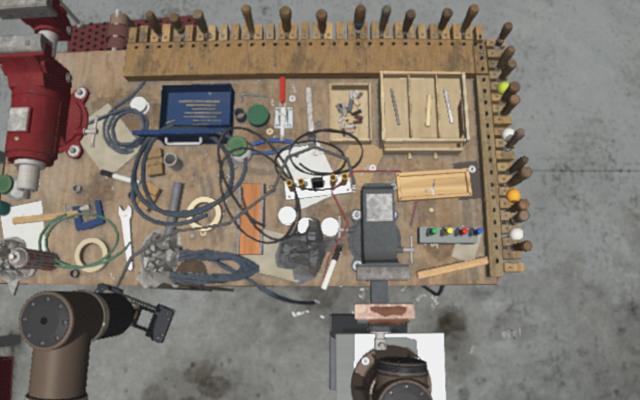

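View pics/side0.png

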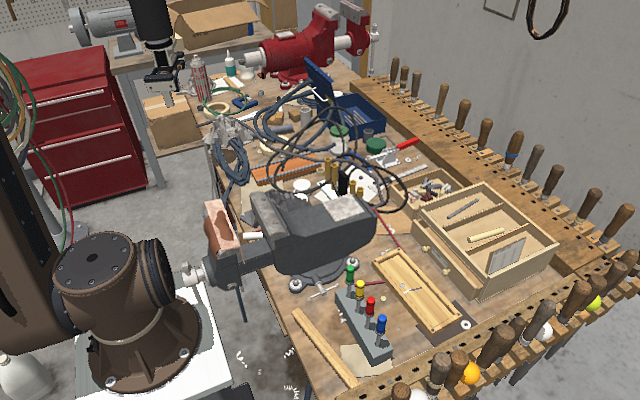

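The top view shows the ledge at about (250,218) with its long side along world x, and the tape at (205,212). The spools are at (287,215), (303,226) and (330,226), and the carrier is at (320,185). The vise is near (380,225), the nest at (435,185) and the stand at (450,236) with four picks. The side view confirms all four picks. Next I'll fit outlines to get accurate poses.

```bash
cat > h.py <<'E'
from station import arm
import cv2,numpy as np
from scipy.optimize import minimize
def proj(cam,P):
    i=arm.camera_info(cam);E=np.linalg.inv(np.array(i["extrinsics"]));K=np.array(i["K"])
    p=np.atleast_2d(P)@E[:3,:3].T+E[:3,3];s=p[:,:2]/p[:,2:]
    s=s*(1+i["k1"]*(s**2).sum(1,keepdims=True));return s@K[:2,:2].T+K[:2,2]
def unproj(cam,uv,z):
    i=arm.camera_info(cam);E=np.array(i["extrinsics"]);K=np.array(i["K"])
    d=(np.atleast_2d(uv).astype(float)-K[:2,2])/[K[0,0],K[1,1]];s=d.copy()
    for _ in range(10): s=d/(1+i["k1"]*(s**2).sum(1,keepdims=True))
    r=np.c_[s,np.ones(len(s))]@E[:3,:3].T
    return E[:3,3]+r*((z-E[2,3])/r[:,2:])
def box(a,b,z0,z1):return np.array([[x,y,z] for x in(-a/2,a/2) for y in(-b/2,b/2) for z in(z0,z1)])
def T(p,V,z=0):
    c,s=np.cos(p[2]),np.sin(p[2]);return np.c_[p[0]+c*V[:,0]-s*V[:,1],p[1]+s*V[:,0]+c*V[:,1],V[:,2]+z]
def sil(cam,n,near):
    m=[d for d in arm.silhouettes(cam,n)]
    q=proj(cam,[*near])[0]
    m=[d for d in m if np.hypot(*(np.argwhere(d["pixels"]).mean(0)[::-1]-q))<25]
    return m[0]["pixels"] if m else None
def fit(masks,V,p0,z=0,hull=True):
    S=8;ms={}
    for c,m in masks.items():
        ys,xs=np.nonzero(m);u0,v0,u1,v1=xs.min()-8,ys.min()-8,xs.max()+9,ys.max()+9
        sub=m[max(v0,0):v1,max(u0,0):u1].astype(np.uint8)
        if hull:
            h=cv2.convexHull(np.argwhere(sub)[:,::-1].astype(np.int32));cv2.fillConvexPoly(sub,h,1)
        ms[c]=(np.array([max(u0,0),max(v0,0)]),cv2.resize(sub,None,fx=S,fy=S,interpolation=cv2.INTER_NEAREST))
    def cost(p,only=None):
        t=0
        for c,(o,m) in ms.items():
            h=cv2.convexHull(((proj(c,T(p,V,z))+.5-o)*S).astype(np.float32))
            r=np.zeros_like(m);cv2.fillConvexPoly(r,np.round(h).astype(np.int32),1)
            t+=1-(r&m).sum()/(r|m).sum()
        return t
    p0=np.array(p0,float);best=None
    for dy in(-.1,0,.1):
        q=p0+[0,0,dy];sx=np.vstack([q,q+[.012,0,0],q+[0,.012,0],q+[0,0,.08]])
        r=minimize(cost,q,method="Nelder-Mead",options=dict(initial_simplex=sx,xatol=1e-4,fatol=1e-5))
        if best is None or r.fun<best.fun:best=r
    return np.round(best.x,4),round(best.fun,3)
E
python3 - <<'E'
from h import *
L=np.vstack([box(78,216,0,24),box(78,216,0,30)])/1e3
for n,V,p in(("nest",box(86,226,0,22)/1e3,[.59,-.145,0]),("ledge",L,[.491,.415,-1.57]),("stand",box(46,172,0,45)/1e3,[.435,-.17,0])):
    M={}
    for c in("top","side"):
        m=sil(c,n,[*p[:2],.01])
        if m is not None: M[c]=m;print(n,c,fit({c:m},V,p),m.sum())
    if len(M)==2:print(n,fit(M,V,p))
for n in("pick_a","spool_a"):
  for c in("top","side"):
    z=.03 if n[0]=="s" else .145
    for d in arm.silhouettes(c,n):print(n,c,round(float(d["score"]),2),d["pixels"].sum(),np.round(np.argwhere(d["pixels"]).mean(0)[::-1],1),[np.round(x["position"],3).tolist() for x in []])
print(unproj("top",[[362,188],[397,188]],.15),unproj("top",[[362,188],[397,188]],.12))
f=cv2.imread("pics/top0.png")[130:300,230:500];cv2.imwrite("pics/topc.png",cv2.resize(f,(800,504),interpolation=2))
E
```

```text
nest top (array([ 0.5952, -0.1437,  0.0673]), np.float64(0.064)) 2176
nest side (array([ 0.5912, -0.145 ,  0.0663]), np.float64(0.069)) 3720
nest (array([ 0.594 , -0.1441,  0.0632]), np.float64(0.14))
ledge top (array([ 0.4903,  0.4131, -1.5923]), np.float64(0.101)) 1245
ledge side (array([ 0.4881,  0.416 , -1.5862]), np.float64(0.059)) 1090
ledge (array([ 0.4891,  0.4148, -1.5706]), np.float64(0.165))
stand top (array([ 0.436 , -0.1728, -0.0388]), np.float64(0.074)) 666
stand side (array([ 0.4336, -0.1744,  0.0048]), np.float64(0.054)) 1977
stand (array([ 0.4352, -0.1747, -0.0225]), np.float64(0.162))
pick_a top 0.56 51 [431.4 231.9] []
pick_a top 0.52 45 [476.8 231.5] []
pick_a side 0.76 142 [349.8 276.7] []
pick_a side 0.68 196 [379.9 328.2] []
pick_a side 0.64 193 [368.9 309.4] []
spool_a top 0.73 255 [329.4 226.6] []
spool_a top 0.72 104 [302.5 224.8] []
spool_a side 0.71 172 [301.5 185.1] []
spool_a side 0.71 898 [337.8 180.8] []
[[ 0.55376116  0.08469702  0.15      ]
 [ 0.553379   -0.01199714  0.15      ]] [[ 0.56041522  0.08251461  0.12      ]
 [ 0.56002399 -0.0164752   0.12      ]]
```

View pics/topc.png

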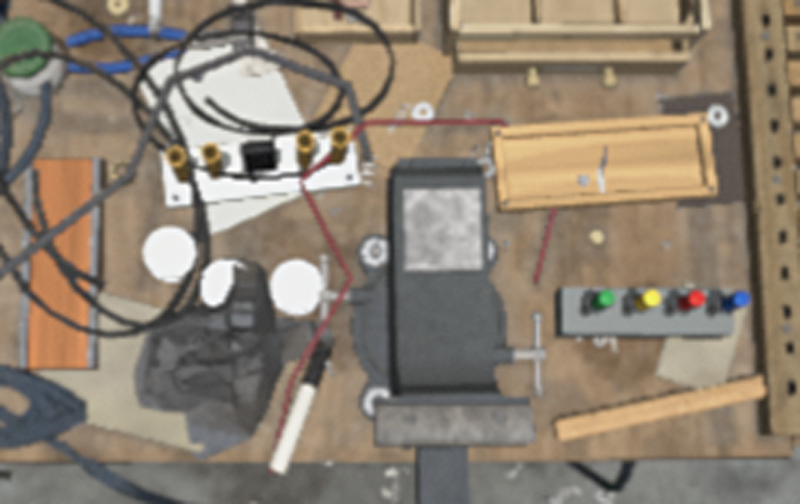

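Call:
{"op": "move_arm", "data": {
  "increments": [
    {"twist": 0.113},
    {"twist": 0.113},
    {"twist": 0.113},
    {"twist": 0.113},
    {"twist": 0.113},
    {"twist": 0.113},
    {"twist": 0.113},
    {"twist": 0.113},
    {"twist": 0.113},
    {"twist": 0.113}
  ]
}}

```text
$.increments[0]: bad value
```

Call:
{"op": "move_arm", "data": {
  "increments": [
    {"dx": 0.0307, "dy": -0.0214, "jaw": 1},
    {"dx": 0.0307, "dy": -0.0214},
    {"dx": 0.0307, "dy": -0.0214},
    {"dx": 0.0307, "dy": -0.0214},
    {"dx": 0.0307, "dy": -0.0214},
    {"dx": 0.0307, "dy": -0.0214},
    {"dx": 0.0307, "dy": -0.0214},
    {"dx": 0.0307, "dy": -0.0214},
    {"dx": 0.0307, "dy": -0.0214},
    {"dx": 0.0307, "dy": -0.0214},
    {"dx": 0.0307, "dy": -0.0214},
    {"dx": 0.0307, "dy": -0.0214}
  ]
}}

```text
$.increments[0]: bad value
```

Call:
{"op": "move_arm", "data": {
  "increments": [
    {"dx": 0.0307, "dy": -0.0214},
    {"dx": 0.0307, "dy": -0.0214},
    {"dx": 0.0307, "dy": -0.0214},
    {},
    {}
  ]
}}

```text
$.increments[0]: bad value
```

```bash
cat >> h.py <<'E'
def plan(*tg):
    """legs: (x,y,z,psi) in turn; prints turn then shift in tool axes, rows needed"""
    s=arm.get_state();p=np.array(s["eef_pos"]);psi=s["ee_rot"][2]
    print("t",round(s["t"],1),"tcp",np.round(p,4),"rot",np.round(s["ee_rot"],4),"F",np.round(s["force"],1),"w",round(s["width"],4),"q6",round(s["q"][5],2))
    for x,y,z,ps in tg:
        tw=-(ps-psi);d=np.array([x,y,z])-p;c,q=np.cos(ps),np.sin(ps)
        v=np.array([d[0]*c+d[1]*q,d[0]*q-d[1]*c,-d[2]]);n=max(1,int(np.ceil(np.linalg.norm(v)/.0405)));m=int(np.ceil(abs(tw)/.12))
        print(f"twist {tw:.4f} ({m} x {tw/max(m,1):.4f}); shift {np.round(v,4)} = {n} x {np.round(v/n,4)}");p=np.array([x,y,z]);psi=ps
E
python3 -c "
from h import *
plan((.590,.212,.137,-1.4708))
f=arm.grab_frame('side')
for n in('tube_0','pick_a','spool_a'):
    print(n,[np.round(d['position'],3).tolist() for d in arm.pinpoint('side',n)])"
```

```text
t 2.1 tcp [0.2231 0.637  0.2922] rot [ 3.1416 -0.     -0.3368] F [ 0.3 -0.3  0.3] w 0.0873 q6 -0.29
twist 1.1340 (10 x 0.1134); shift [ 0.4595 -0.3226  0.1552] = 15 x [ 0.0306 -0.0215  0.0103]
tube_0 [[0.585, 0.261, 0.104], [0.58, 0.287, 0.108], [0.595, 0.162, 0.106], [0.598, 0.134, 0.104], [0.59, -0.141, 0.003]]
pick_a [[0.432, -0.193, 0.013], [0.435, -0.154, 0.007], [0.44, -0.114, 0.009], [0.432, -0.24, 0.007]]
spool_a [[0.498, 0.299, -0.001], [0.464, 0.244, -0.0]]
```

Call:
{"op": "move_arm", "data": {
  "increments": [
    {"jaw": 1, "dx": 0, "dy": 0, "dz": 0, "twist": 0.113},
    {"jaw": 1, "dx": 0, "dy": 0, "dz": 0, "twist": 0.113},
    {"jaw": 1, "dx": 0, "dy": 0, "dz": 0, "twist": 0.113},
    {"jaw": 1, "dx": 0, "dy": 0, "dz": 0, "twist": 0.113},
    {"jaw": 1, "dx": 0, "dy": 0, "dz": 0, "twist": 0.113},
    {"jaw": 1, "dx": 0, "dy": 0, "dz": 0, "twist": 0.113},
    {"jaw": 1, "dx": 0, "dy": 0, "dz": 0, "twist": 0.113},
    {"jaw": 1, "dx": 0, "dy": 0, "dz": 0, "twist": 0.113},
    {"jaw": 1, "dx": 0, "dy": 0, "dz": 0, "twist": 0.113},
    {"jaw": 1, "dx": 0, "dy": 0, "dz": 0, "twist": 0.113}
  ]
}}

```text
t: 3.13
eef_pos: [0.2231, 0.6371, 0.2922]
ee_rot: [-3.142, -0.0, -1.472]
force: [-1.1, -0.2, 0.7]
width: 0.0875
gripper_force: 0.0
```

Call:
{"op": "move_arm", "data": {
  "increments": [
    {"jaw": 1, "dx": 0.0306, "dy": -0.0215, "dz": 0, "twist": 0},
    {"jaw": 1, "dx": 0.0306, "dy": -0.0215, "dz": 0, "twist": 0},
    {"jaw": 1, "dx": 0.0306, "dy": -0.0215, "dz": 0, "twist": 0},
    {"jaw": 1, "dx": 0.0306, "dy": -0.0215, "dz": 0, "twist": 0},
    {"jaw": 1, "dx": 0.0306, "dy": -0.0215, "dz": 0, "twist": 0},
    {"jaw": 1, "dx": 0.0306, "dy": -0.0215, "dz": 0, "twist": 0},
    {"jaw": 1, "dx": 0.0306, "dy": -0.0215, "dz": 0, "twist": 0},
    {"jaw": 1, "dx": 0.0306, "dy": -0.0215, "dz": 0, "twist": 0},
    {"jaw": 1, "dx": 0.0306, "dy": -0.0215, "dz": 0, "twist": 0},
    {"jaw": 1, "dx": 0.0306, "dy": -0.0215, "dz": 0, "twist": 0},
    {"jaw": 1, "dx": 0.0306, "dy": -0.0215, "dz": 0, "twist": 0},
    {"jaw": 1, "dx": 0.0306, "dy": -0.0215, "dz": 0, "twist": 0}
  ]
}}

```text
t: 4.13
eef_pos: [0.5187, 0.2971, 0.2925]
ee_rot: [-3.141, 0.0, -1.467]
force: [0.8, 1.0, 1.0]
width: 0.0874
gripper_force: 0.0
```

Call:
{"op": "move_arm", "data": {
  "increments": [
    {"jaw": 1, "dx": 0.0306, "dy": -0.0215, "dz": 0, "twist": 0},
    {"jaw": 1, "dx": 0.0306, "dy": -0.0215, "dz": 0, "twist": 0},
    {"jaw": 1, "dx": 0.0306, "dy": -0.0215, "dz": 0, "twist": 0},
    {"jaw": 1, "dx": 0, "dy": 0, "dz": 0, "twist": 0},
    {"jaw": 1, "dx": 0, "dy": 0, "dz": 0, "twist": 0},
    {"jaw": 1, "dx": 0, "dy": 0, "dz": 0, "twist": 0}
  ]
}}

```text
t: 4.63
eef_pos: [0.5915, 0.2137, 0.292]
ee_rot: [3.141, 0.0, -1.468]
force: [-0.2, 0.2, 0.4]
width: 0.0878
gripper_force: 0.0
```

```bash
python3 -c "
from h import *
plan((.590,.2115,.139,-1.4708))
f=arm.grab_frame('side');cv2.imwrite('pics/side1.png',f)"
```

```text
t 4.6 tcp [0.5915 0.2137 0.292 ] rot [ 3.1413  0.     -1.4679] F [-0.2  0.2  0.4] w 0.0878 q6 -0.55
twist 0.0029 (1 x 0.0029); shift [0.0021 0.0017 0.153 ] = 4 x [0.0005 0.0004 0.0382]
```

Call:
{"op": "move_arm", "data": {
  "increments": [
    {"jaw": 1, "dx": 0.001, "dy": 0.001, "dz": 0.032, "twist": 0},
    {"jaw": 1, "dx": 0.001, "dy": 0.001, "dz": 0.032, "twist": 0},
    {"jaw": 1, "dx": 0, "dy": 0, "dz": 0.032, "twist": 0},
    {"jaw": 1, "dx": 0, "dy": 0, "dz": 0.032, "twist": 0},
    {"jaw": 1, "dx": 0, "dy": 0, "dz": 0.03, "twist": 0},
    {"jaw": 1, "dx": 0, "dy": 0, "dz": 0, "twist": 0},
    {"jaw": -1, "dx": 0, "dy": 0, "dz": 0, "twist": 0},
    {"jaw": -1, "dx": 0, "dy": 0, "dz": 0, "twist": 0},
    {"jaw": -1, "dx": 0, "dy": 0, "dz": 0, "twist": 0},
    {"jaw": -1, "dx": 0, "dy": 0, "dz": 0, "twist": 0},
    {"jaw": -1, "dx": 0, "dy": 0, "dz": 0, "twist": 0},
    {"jaw": -1, "dx": 0, "dy": 0, "dz": 0, "twist": 0}
  ],
  "force": 45
}}

```text
t: 5.68
eef_pos: [0.59, 0.212, 0.1354]
ee_rot: [-3.14, 0.001, -1.467]
force: [0.1, -1.0, 0.7]
width: 0.0531
gripper_force: 0.0
```

Call:
{"op": "move_arm", "data": {
  "increments": [
    {"jaw": -1, "dx": 0, "dy": 0, "dz": 0, "twist": 0},
    {"jaw": -1, "dx": 0, "dy": 0, "dz": 0, "twist": 0},
    {"jaw": -1, "dx": 0, "dy": 0, "dz": 0, "twist": 0},
    {"jaw": -1, "dx": 0, "dy": 0, "dz": 0, "twist": 0}
  ]
}}

```text
t: 6.02
eef_pos: [0.5897, 0.2117, 0.1341]
ee_rot: [3.142, -0.0, -1.467]
force: [0.1, 0.1, 0.4]
width: 0.0262
gripper_force: 0.0
```

```bash
python3 -c "
from h import *
plan((.590,.2115,.33,-1.4708),(.5935,-.144,.33,-1.506))"
```

```text
t 6.0 tcp [0.5897 0.2117 0.1341] rot [ 3.1415e+00 -1.0000e-04 -1.4669e+00] F [0.1 0.1 0.4] w 0.0262 q6 -0.55
twist 0.0039 (1 x 0.0039); shift [ 0.0003 -0.0003 -0.1959] = 5 x [ 0.0001 -0.0001 -0.0392]
twist 0.0352 (1 x 0.0352); shift [ 0.355   0.0195 -0.    ] = 9 x [ 0.0394  0.0022 -0.    ]
```

View pics/side1.png

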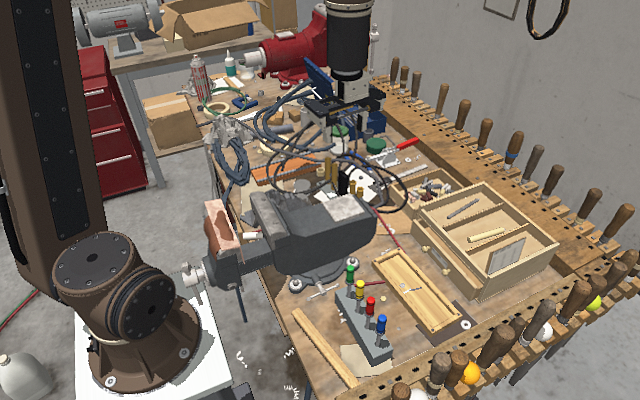

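The side view shows the open gripper above the carrier, around (345,110). I'll finish closing and lift.

Call:
{"op": "move_arm", "data": {
  "increments": [
    {"jaw": -1, "dx": 0, "dy": 0, "dz": 0, "twist": 0},
    {"jaw": -1, "dx": 0, "dy": 0, "dz": 0, "twist": 0},
    {"jaw": -1, "dx": 0, "dy": 0, "dz": 0, "twist": 0},
    {"jaw": -1, "dx": 0, "dy": 0, "dz": 0, "twist": 0},
    {"jaw": -1, "dx": 0, "dy": 0, "dz": 0, "twist": 0},
    {"jaw": -1, "dx": 0, "dy": 0, "dz": 0, "twist": 0}
  ]
}}

```text
t: 6.52
eef_pos: [0.5897, 0.2118, 0.134]
ee_rot: [3.142, -0.0, -1.467]
force: [0.6, -0.5, -2.2]
width: 0.0143
gripper_force: 45.0
```

Call:
{"op": "move_arm", "data": {
  "increments": [
    {"jaw": -1, "dx": 0, "dy": 0, "dz": -0.02, "twist": 0},
    {"jaw": -1, "dx": 0, "dy": 0, "dz": -0.03, "twist": 0},
    {"jaw": -1, "dx": 0, "dy": 0, "dz": -0.03, "twist": 0},
    {"jaw": -1, "dx": 0, "dy": 0, "dz": -0.03, "twist": 0},
    {"jaw": -1, "dx": 0, "dy": 0, "dz": -0.03, "twist": 0},
    {"jaw": -1, "dx": 0, "dy": 0, "dz": -0.03, "twist": 0},
    {"jaw": -1, "dx": 0, "dy": 0, "dz": -0.026, "twist": 0},
    {"jaw": -1, "dx": 0, "dy": 0, "dz": 0, "twist": 0}
  ]
}}

```text
t: 7.18
eef_pos: [0.5911, 0.2123, 0.3358]
ee_rot: [-3.134, 0.003, -1.466]
force: [0.9, 0.3, -3.8]
width: 0.0137
gripper_force: 45.0
```

Call:
{"op": "move_arm", "data": {
  "increments": [
    {"jaw": -1, "dx": 0.0296, "dy": 0.0016, "dz": 0, "twist": 0.0039},
    {"jaw": -1, "dx": 0.0296, "dy": 0.0016, "dz": 0, "twist": 0},
    {"jaw": -1, "dx": 0.0296, "dy": 0.0016, "dz": 0, "twist": 0},
    {"jaw": -1, "dx": 0.0296, "dy": 0.0016, "dz": 0, "twist": 0},
    {"jaw": -1, "dx": 0.0296, "dy": 0.0016, "dz": 0, "twist": 0},
    {"jaw": -1, "dx": 0.0296, "dy": 0.0016, "dz": 0, "twist": 0},
    {"jaw": -1, "dx": 0.0296, "dy": 0.0016, "dz": 0, "twist": 0},
    {"jaw": -1, "dx": 0.0296, "dy": 0.0016, "dz": 0, "twist": 0},
    {"jaw": -1, "dx": 0.0296, "dy": 0.0016, "dz": 0, "twist": 0},
    {"jaw": -1, "dx": 0.0296, "dy": 0.0016, "dz": 0, "twist": 0},
    {"jaw": -1, "dx": 0.0296, "dy": 0.0016, "dz": 0, "twist": 0},
    {"jaw": -1, "dx": 0.0296, "dy": 0.0016, "dz": 0, "twist": 0}
  ]
}}

```text
t: 8.18
eef_pos: [0.6052, -0.1447, 0.3283]
ee_rot: [3.139, 0.001, -1.471]
force: [0.9, 0.2, -5.6]
width: 0.0139
gripper_force: 45.0
```

Call:
{"op": "move_arm", "data": {
  "increments": [
    {"jaw": -1, "dx": 0, "dy": 0, "dz": 0.03, "twist": 0.035},
    {"jaw": -1, "dx": 0, "dy": 0, "dz": 0.03, "twist": 0},
    {"jaw": -1, "dx": 0, "dy": 0, "dz": 0.03, "twist": 0},
    {"jaw": -1, "dx": 0, "dy": 0, "dz": 0.03, "twist": 0},
    {"jaw": -1, "dx": 0, "dy": 0, "dz": 0, "twist": 0},
    {"jaw": -1, "dx": 0, "dy": 0, "dz": 0, "twist": 0},
    {"jaw": -1, "dx": 0, "dy": 0, "dz": 0, "twist": 0}
  ]
}}

```text
t: 8.77
eef_pos: [0.6069, -0.1436, 0.2113]
ee_rot: [-3.141, -0.001, -1.505]
force: [0.6, 0.4, -4.6]
width: 0.014
gripper_force: 45.0
```

Run:
```python
from h import *
plan((.5935,-.144,.2,-1.506))
for c in("top","side"):
    f=arm.grab_frame(c);cv2.imwrite(f"pics/{c}2.png",f)
    for n in("tube_0","nest_floor","carrier","spool_a"):
        print(c,n,[np.round(d["position"],4).tolist()+[round(d["score"],2)] for d in arm.pinpoint(c,n)])
s=cv2.imread("pics/side2.png")[130:380,280:520];t=cv2.imread("pics/top2.png")[140:260,370:490]
cv2.imwrite("pics/s2c.png",np.hstack([cv2.resize(s,(480,500),interpolation=2)[:320*1],cv2.resize(t,(320,320),interpolation=2)]))
```

```text
t 8.8 tcp [ 0.6069 -0.1436  0.2113] rot [-3.1409e+00 -7.0000e-04 -1.5052e+00] F [ 0.6  0.4 -4.6] w 0.014 q6 -0.02
twist 0.0008 (1 x 0.0008); shift [-0.0005  0.0134  0.0113] = 1 x [-0.0005  0.0134  0.0113]
top tube_0 [[0.6104, -0.221, 0.1857, 0.64], [0.6122, -0.1866, 0.1834, 0.51]]
top nest_floor [[0.4389, -0.179, 0.0013, 0.6]]
top carrier [[0.6055, -0.1464, 0.0767, 0.76]]
top spool_a [[0.4685, 0.2408, 0.0027, 0.63], [0.4999, 0.3014, -0.0001, 0.62], [0.4647, 0.1764, 0.0018, 0.48]]
side tube_0 [[0.6069, -0.0907, 0.1804, 0.91], [0.5999, -0.066, 0.1851, 0.83], [0.6077, -0.1931, 0.1851, 0.77], [0.6102, -0.2219, 0.1834, 0.76]]
side nest_floor [[0.5921, -0.1436, 0.0106, 0.74]]
side carrier [[0.6065, -0.1425, 0.0774, 0.81], [0.6034, -0.0951, 0.1822, 0.46], [0.4349, -0.1742, -0.0016, 0.33]]
side spool_a [[0.4984, 0.2991, -0.0024, 0.62], [0.4643, 0.2441, -0.0018, 0.5]]
```

View pics/s2c.png

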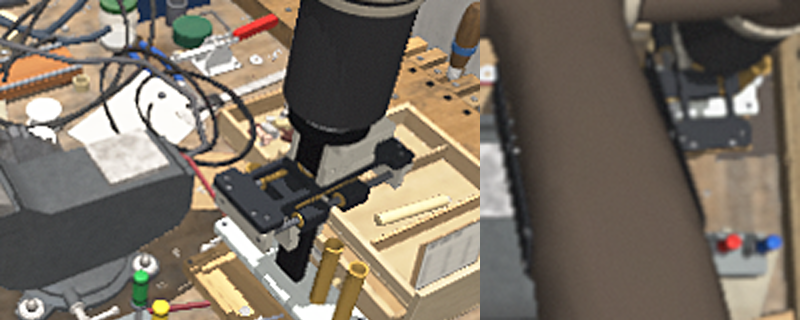

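Call:
{"op": "move_arm", "data": {
  "increments": [
    {"jaw": -1, "dx": 0.0004, "dy": 0.0151, "dz": 0, "twist": 0},
    {"jaw": -1, "dx": 0, "dy": 0, "dz": 0.025, "twist": 0},
    {"jaw": -1, "dx": 0, "dy": 0, "dz": 0.022, "twist": 0},
    {"jaw": -1, "dx": 0, "dy": 0, "dz": 0, "twist": 0},
    {"jaw": -1, "dx": 0, "dy": 0, "dz": 0, "twist": 0},
    {"jaw": -1, "dx": 0, "dy": 0, "dz": 0, "twist": 0},
    {"jaw": -1, "dx": 0, "dy": 0, "dz": 0, "twist": 0}
  ]
}}

```text
t: 9.85
eef_pos: [0.5923, -0.1449, 0.1648]
ee_rot: [-3.139, -0.0, -1.505]
force: [0.2, 0.4, -5.4]
width: 0.0138
gripper_force: 45.0
```

Run:
```python
from h import *
plan((.592,-.145,.144,-1.506))
f=arm.grab_frame("side")
g=cv2.resize(f[230:350,360:480],None,fx=5,fy=5,interpolation=cv2.INTER_CUBIC)
p=arm.get_state()["eef_pos"]
def draw(V,col):
    q=((proj("side",V)+.5-[360,230])*5).astype(int);cv2.polylines(g,[q],True,col,1)
def rect(a,b,z):return np.array([[-a/2,-b/2,z],[a/2,-b/2,z],[a/2,b/2,z],[-a/2,b/2,z]])
n=[.592,-.145,.065]
draw(T(n,rect(.086,.226,.022)),(0,0,255));draw(T(n,rect(.065,.205,.022)),(0,255,0))
draw(T([p[0],p[1],.065],rect(.06,.2,p[2]-.134+.016)),(255,0,0));draw(T([p[0],p[1],.065],rect(.06,.2,p[2]-.134)),(255,0,255))
cv2.imwrite("pics/n3.png",g)
```

```text
t 9.8 tcp [ 0.5923 -0.1449  0.1648] rot [-3.1391e+00 -5.0000e-04 -1.5053e+00] F [ 0.2  0.4 -5.4] w 0.0138 q6 -0.02
twist 0.0007 (1 x 0.0007); shift [0.     0.0003 0.0208] = 1 x [0.     0.0003 0.0208]
```

View pics/n3.png

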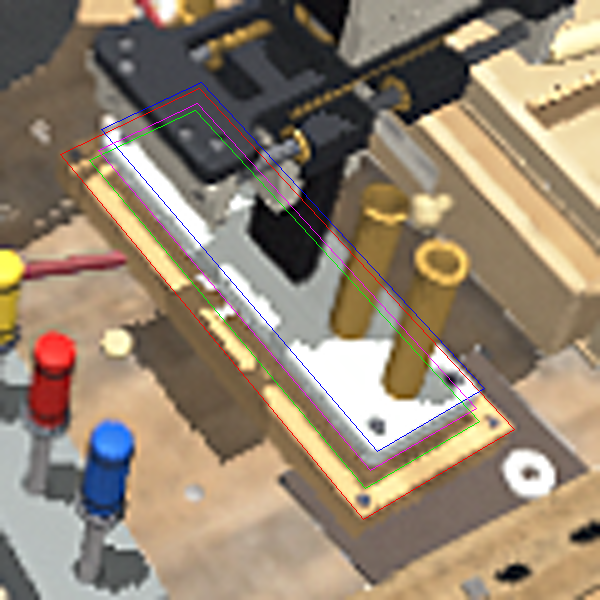

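The overlay fits: the red nest outline lies on the nest corners at (60,155), (363,517) and (513,430), and the blue outline lies on the carrier's base edges. Lowering.

Call:
{"op": "move_arm", "data": {
  "increments": [
    {"jaw": -1, "dx": 0, "dy": 0.0003, "dz": 0.005, "twist": 0},
    {"jaw": -1, "dx": 0, "dy": 0, "dz": 0.003, "twist": 0},
    {"jaw": -1, "dx": 0, "dy": 0, "dz": 0.003, "twist": 0},
    {"jaw": -1, "dx": 0, "dy": 0, "dz": 0.003, "twist": 0},
    {"jaw": -1, "dx": 0, "dy": 0, "dz": 0, "twist": 0},
    {"jaw": -1, "dx": 0, "dy": 0, "dz": 0, "twist": 0}
  ]
}}

```text
t: 10.4
eef_pos: [0.5911, -0.1449, 0.1489]
ee_rot: [-3.142, -0.0, -1.506]
force: [2.0, 1.1, -6.4]
width: 0.0137
gripper_force: 45.0
```

Call:
{"op": "move_arm", "data": {
  "increments": [
    {"jaw": -1, "dx": 0, "dy": 0, "dz": 0.002, "twist": 0},
    {"jaw": -1, "dx": 0, "dy": 0, "dz": 0.002, "twist": 0},
    {"jaw": -1, "dx": 0, "dy": 0, "dz": 0.0015, "twist": 0},
    {"jaw": -1, "dx": 0, "dy": 0, "dz": 0, "twist": 0},
    {"jaw": -1, "dx": 0, "dy": 0, "dz": 0, "twist": 0},
    {"jaw": -1, "dx": 0, "dy": 0, "dz": 0, "twist": 0}
  ]
}}

```text
t: 10.9
eef_pos: [0.5911, -0.145, 0.1441]
ee_rot: [-3.141, -0.0, -1.506]
force: [-0.1, -1.4, -0.1]
width: 0.0137
gripper_force: 45.0
```

Call:
{"op": "move_arm", "data": {
  "increments": [
    {"jaw": 1, "dx": 0, "dy": 0, "dz": 0, "twist": 0},
    {"jaw": 1, "dx": 0, "dy": 0, "dz": 0, "twist": 0},
    {"jaw": 1, "dx": 0, "dy": 0, "dz": 0, "twist": 0},
    {"jaw": 1, "dx": 0, "dy": 0, "dz": 0, "twist": 0},
    {"jaw": 1, "dx": 0, "dy": 0, "dz": 0, "twist": 0},
    {"jaw": 1, "dx": 0, "dy": 0, "dz": -0.03, "twist": 0},
    {"jaw": 1, "dx": 0, "dy": 0, "dz": -0.04, "twist": 0},
    {"jaw": 1, "dx": 0, "dy": 0, "dz": -0.04, "twist": 0},
    {"jaw": 1, "dx": 0.035, "dy": 0, "dz": 0, "twist": 0},
    {"jaw": 1, "dx": 0.03, "dy": 0, "dz": 0, "twist": 0},
    {"jaw": 1, "dx": 0, "dy": 0, "dz": 0, "twist": 0},
    {"jaw": 1, "dx": 0, "dy": 0, "dz": 0, "twist": 0}
  ]
}}

```text
t: 11.9
eef_pos: [0.5948, -0.211, 0.2535]
ee_rot: [3.141, 0.0, -1.508]
force: [-0.0, -0.0, -0.2]
width: 0.0857
gripper_force: 0.0
```

Run:
```python
from h import *
plan()
hue=dict(red=(0,6),yellow=(24,34),blue=(102,118),green=(55,85))
uv={}
for c in("top","side"):
    f=arm.grab_frame(c);h=cv2.cvtColor(f,cv2.COLOR_BGR2HSV)
    for n in("tube_0","nest_floor","carrier"):
        print(c,n,[np.round(d["position"],4).tolist() for d in arm.pinpoint(c,n) if d["score"]>.4])
    for k,(a,b) in hue.items():
        m=cv2.inRange(h,(a,130,60),(b,255,255));w=np.zeros_like(m)
        q=proj(c,[[.40,-.26,.1],[.47,-.26,.1],[.40,-.09,.1],[.47,-.09,.1],[.40,-.26,.15],[.47,-.26,.15],[.40,-.09,.15],[.47,-.09,.15]])
        (u0,v0),(u1,v1)=np.floor(q.min(0)).astype(int),np.ceil(q.max(0)).astype(int);w[v0:v1,u0:u1]=m[v0:v1,u0:u1]
        n,l,st,ce=cv2.connectedComponentsWithStats(w)
        if n>1:
            i=1+st[1:,4].argmax();uv[c,k]=ce[i];print(c,k,st[i],ce[i].round(1), unproj(c,ce[i],.145 if c=="top" else .128)[0].round(4))
```

```text
t 11.9 tcp [ 0.5948 -0.211   0.2535] rot [ 3.1414e+00  1.0000e-04 -1.5080e+00] F [-0.  -0.  -0.2] w 0.0857 q6 0.1
top tube_0 [[0.588, -0.0686, 0.1144]]
top nest_floor []
top carrier []
side tube_0 [[0.5906, -0.0979, 0.1137], [0.596, -0.2233, 0.1154], [0.5921, -0.1924, 0.1178], [0.5834, -0.0692, 0.1172]]
side nest_floor [[0.5924, -0.1455, 0.0082]]
side carrier [[0.5931, -0.1429, 0.0085]]
side red [366 296   9  19 129] [369.9 304.9] [ 0.4324 -0.1978  0.128 ]
side yellow [356 280   8  19 113] [359.3 288.6] [ 0.4324 -0.1562  0.128 ]
side blue [377 314  10  19 138] [381.  323.3] [ 0.4309 -0.2405  0.128 ]
side green [347 265   7  18 100] [349.8 273.5] [ 0.4329 -0.1154  0.128 ]
```

Run:
```python
from h import *
from scipy.optimize import least_squares
hue=dict(red=(0,6),yellow=(24,34),blue=(102,118),green=(55,85))
side=dict(red=(369.9,304.9),yellow=(359.3,288.6),blue=(381,323.3),green=(349.8,273.5))
f=cv2.imread("pics/top0.png");h=cv2.cvtColor(f,cv2.COLOR_BGR2HSV)
for k,(a,b) in hue.items():
    m=cv2.inRange(h,(a,110,60),(b,255,255));w=np.zeros_like(m);w[222:245,415:490]=m[222:245,415:490]
    n,l,st,ce=cv2.connectedComponentsWithStats(w);i=1+st[1:,4].argmax()
    r=least_squares(lambda p:np.r_[proj("top",p)[0]-ce[i],proj("side",p)[0]-side[k]],[.43,-.18,.13])
    print(k,st[i],ce[i].round(1),unproj("top",ce[i],.138)[0].round(4),"tri",r.x.round(4),round(r.cost,2))
plan((.434,-.113,.22,-np.pi/2),(.434,-.113,.172,-np.pi/2))
```

```text
red [460 228   8   6  36] [463.7 230.6] [ 0.4355 -0.1945  0.138 ] tri [ 0.4344 -0.197   0.1262] 0.72
yellow [445 228   8   6  33] [448.7 230.4] [ 0.4363 -0.1529  0.138 ] tri [ 0.4349 -0.1551  0.1254] 0.91
blue [474 228   9   7  35] [478.1 230.9] [ 0.4342 -0.235   0.138 ] tri [ 0.4337 -0.2387  0.1236] 0.55
green [430 228   7   6  27] [433.3 230.6] [ 0.4361 -0.1102  0.138 ] tri [ 0.4359 -0.1128  0.1234] 0.45
t 12.3 tcp [ 0.5952 -0.2092  0.2537] rot [ 3.1416 -0.     -1.5048] F [-0.4  0.3  0.2] w 0.0878 q6 0.09
twist 0.0660 (1 x 0.0660); shift [-0.0962  0.1612  0.0337] = 5 x [-0.0192  0.0322  0.0067]
twist -0.0000 (0 x -0.0000); shift [ 0.    -0.     0.048] = 2 x [ 0.    -0.     0.024]
```

Call:
{"op": "move_arm", "data": {
  "increments": [
    {"jaw": 1, "dx": 0, "dy": 0, "dz": 0, "twist": 0.066},
    {"jaw": 1, "dx": -0.0192, "dy": 0.032, "dz": 0, "twist": 0},
    {"jaw": 1, "dx": -0.0192, "dy": 0.032, "dz": 0, "twist": 0},
    {"jaw": 1, "dx": -0.0192, "dy": 0.032, "dz": 0, "twist": 0},
    {"jaw": 1, "dx": -0.0192, "dy": 0.032, "dz": 0, "twist": 0},
    {"jaw": 1, "dx": -0.0194, "dy": 0.0322, "dz": 0, "twist": 0},
    {"jaw": 1, "dx": 0, "dy": 0, "dz": 0.034, "twist": 0},
    {"jaw": 1, "dx": 0, "dy": 0, "dz": 0, "twist": 0},
    {"jaw": 1, "dx": 0, "dy": 0, "dz": 0, "twist": 0},
    {"jaw": 1, "dx": 0, "dy": 0, "dz": 0, "twist": 0}
  ],
  "force": 25
}}

```text
t: 13.13
eef_pos: [0.4361, -0.1135, 0.2205]
ee_rot: [-3.141, -0.001, -1.571]
force: [0.1, -0.1, 0.6]
width: 0.0874
gripper_force: 0.0
```

Call:
{"op": "move_arm", "data": {
  "increments": [
    {"jaw": 1, "dx": 0, "dy": 0.001, "dz": 0.022, "twist": 0},
    {"jaw": 0.2, "dx": 0, "dy": 0, "dz": 0.023, "twist": 0},
    {"jaw": -1, "dx": 0, "dy": 0, "dz": 0, "twist": 0},
    {"jaw": -1, "dx": 0, "dy": 0, "dz": 0, "twist": 0},
    {"jaw": -1, "dx": 0, "dy": 0, "dz": 0, "twist": 0},
    {"jaw": -1, "dx": 0, "dy": 0, "dz": 0, "twist": 0},
    {"jaw": -1, "dx": 0, "dy": 0, "dz": 0, "twist": 0},
    {"jaw": -1, "dx": 0, "dy": 0, "dz": 0, "twist": 0},
    {"jaw": -1, "dx": 0, "dy": 0, "dz": 0, "twist": 0},
    {"jaw": -1, "dx": 0, "dy": 0, "dz": 0, "twist": 0},
    {"jaw": -1, "dx": 0, "dy": 0, "dz": 0, "twist": 0},
    {"jaw": -1, "dx": 0, "dy": 0, "dz": 0, "twist": 0}
  ]
}}

```text
t: 14.13
eef_pos: [0.434, -0.1134, 0.1748]
ee_rot: [-3.141, 0.0, -1.572]
force: [-1.0, 0.6, 0.6]
width: 0.0199
gripper_force: 0.0
```

Call:
{"op": "move_arm", "data": {
  "increments": [
    {"jaw": -1, "dx": 0, "dy": 0, "dz": 0, "twist": 0},
    {"jaw": -1, "dx": 0, "dy": 0, "dz": 0, "twist": 0},
    {"jaw": -1, "dx": 0, "dy": 0, "dz": 0, "twist": 0},
    {"jaw": -1, "dx": 0, "dy": 0, "dz": 0, "twist": 0}
  ]
}}

```text
t: 14.47
eef_pos: [0.4343, -0.1134, 0.1747]
ee_rot: [-3.141, -0.0, -1.572]
force: [1.6, -0.5, -0.9]
width: 0.0154
gripper_force: 25.0
```

Call:
{"op": "move_arm", "data": {
  "increments": [
    {"jaw": -1, "dx": 0, "dy": 0, "dz": -0.03, "twist": 0},
    {"jaw": -1, "dx": 0, "dy": 0, "dz": -0.035, "twist": 0},
    {"jaw": -1, "dx": 0, "dy": 0, "dz": -0.035, "twist": 0},
    {"jaw": -1, "dx": 0, "dy": 0, "dz": -0.025, "twist": 0},
    {"jaw": -1, "dx": -0.012, "dy": -0.0379, "dz": 0, "twist": 0},
    {"jaw": -1, "dx": -0.012, "dy": -0.0379, "dz": 0, "twist": 0},
    {"jaw": -1, "dx": -0.012, "dy": -0.0379, "dz": 0, "twist": 0},
    {"jaw": -1, "dx": -0.0122, "dy": -0.0379, "dz": 0, "twist": 0},
    {"jaw": -1, "dx": 0, "dy": 0, "dz": 0, "twist": 0},
    {"jaw": -1, "dx": 0, "dy": 0, "dz": 0, "twist": 0},
    {"jaw": -1, "dx": 0, "dy": 0, "dz": 0, "twist": 0},
    {"jaw": -1, "dx": 0, "dy": 0, "dz": 0, "twist": 0}
  ]
}}

```text
t: 15.47
eef_pos: [0.5847, -0.0657, 0.2996]
ee_rot: [3.141, -0.0, -1.572]
force: [-0.2, 0.1, -0.0]
width: 0.0151
gripper_force: 25.0
```

```bash
cat >> h.py <<'E'
def over(fn,tube,z0=.116,off=.1647,cam="side"):
    f=arm.grab_frame(cam);p=arm.get_state()["eef_pos"];plan((*tube,.199,-np.pi/2))
    def circ(x,y,z,r):
        a=np.linspace(0,6.28,40);return np.c_[x+r*np.cos(a),y+r*np.sin(a),0*a+z]
    c=proj(cam,[[*tube,.16]])[0].astype(int);u,v=max(c[0]-50,0),max(c[1]-50,0);S=6
    g=cv2.resize(f[v:v+100,u:u+100],None,fx=S,fy=S,interpolation=cv2.INTER_CUBIC)
    def d(P,col):cv2.polylines(g,[((proj(cam,P)+.5-[u,v])*S).astype(int)],False,col,1)
    d(circ(*tube,z0,.0105),(0,0,255));tz=p[2]-off
    d(circ(p[0],p[1],tz,.004),(255,0,255));d(np.array([[p[0],p[1],tz],[p[0],p[1],tz+.13]]),(255,0,255));d(circ(p[0],p[1],tz+.087,.01),(255,255,0))
    cv2.imwrite(fn,g)
E
python3 -c "
from h import *
over('pics/p1.png',(.5859,-.0652))"
```

```text
t 15.5 tcp [ 0.5847 -0.0657  0.3   ] rot [-3.1415e+00  1.0000e-04 -1.5720e+00] F [-0.7 -0.9 -0.4] w 0.0157 q6 -0.22
twist -0.0012 (1 x -0.0012); shift [-0.0005 -0.0012  0.101 ] = 3 x [-0.0002 -0.0004  0.0337]
```

View pics/p1.png

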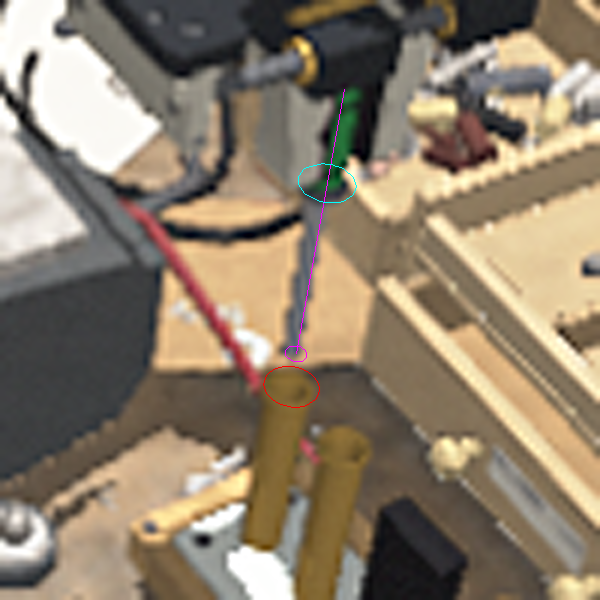

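The pick hangs upright on its predicted line, with the tip at (294,347) directly above the tube mouth at (288,385). Both are offset by about the same small amount, so I'll insert.

Call:
{"op": "move_arm", "data": {
  "increments": [
    {"jaw": -1, "dx": -0.0005, "dy": -0.0012, "dz": 0, "twist": 0},
    {"jaw": -1, "dx": 0, "dy": 0, "dz": 0.01, "twist": 0},
    {"jaw": -1, "dx": 0, "dy": 0, "dz": 0.006, "twist": 0},
    {"jaw": -1, "dx": 0, "dy": 0, "dz": 0.006, "twist": 0},
    {"jaw": -1, "dx": 0, "dy": 0, "dz": 0.006, "twist": 0},
    {"jaw": -1, "dx": 0, "dy": 0, "dz": 0.006, "twist": 0},
    {"jaw": -1, "dx": 0, "dy": 0, "dz": 0.006, "twist": 0}
  ]
}}

```text
t: 16.1
eef_pos: [0.5867, -0.065, 0.2589]
ee_rot: [3.141, -0.0, -1.572]
force: [0.4, -0.3, -0.2]
width: 0.0153
gripper_force: 25.0
```

Call:
{"op": "move_arm", "data": {
  "increments": [
    {"jaw": -1, "dx": 0, "dy": 0.0005, "dz": 0.01, "twist": 0},
    {"jaw": -1, "dx": 0, "dy": 0, "dz": 0.01, "twist": 0},
    {"jaw": -1, "dx": 0, "dy": 0, "dz": 0.01, "twist": 0},
    {"jaw": -1, "dx": 0, "dy": 0, "dz": 0.01, "twist": 0},
    {"jaw": -1, "dx": 0, "dy": 0, "dz": 0.01, "twist": 0},
    {"jaw": -1, "dx": 0, "dy": 0, "dz": 0.008, "twist": 0},
    {"jaw": -1, "dx": 0, "dy": 0, "dz": 0.002, "twist": 0},
    {"jaw": -1, "dx": 0, "dy": 0, "dz": 0.002, "twist": 0},
    {"jaw": -1, "dx": 0, "dy": 0, "dz": 0.001, "twist": 0},
    {"jaw": -1, "dx": 0, "dy": 0, "dz": 0, "twist": 0},
    {"jaw": -1, "dx": 0, "dy": 0, "dz": 0, "twist": 0}
  ]
}}

```text
t: 17.02
eef_pos: [0.5865, -0.0649, 0.1971]
ee_rot: [-3.141, 0.0, -1.572]
force: [-1.4, 0.4, -0.4]
width: 0.0153
gripper_force: 25.0
```

Call:
{"op": "move_arm", "data": {
  "increments": [
    {"jaw": -1, "dx": 0, "dy": 0, "dz": 0.001, "twist": 0},
    {"jaw": -1, "dx": 0, "dy": 0, "dz": 0.001, "twist": 0},
    {"jaw": -1, "dx": 0, "dy": 0, "dz": 0, "twist": 0},
    {"jaw": -1, "dx": 0, "dy": 0, "dz": 0, "twist": 0}
  ]
}}

```text
t: 17.35
eef_pos: [0.5866, -0.0649, 0.1957]
ee_rot: [-3.14, -0.0, -1.571]
force: [-2.1, -0.3, 4.6]
width: 0.0154
gripper_force: 25.0
```

Call:
{"op": "move_arm", "data": {
  "increments": [
    {"jaw": 0.4, "dx": 0, "dy": 0, "dz": 0, "twist": 0},
    {"jaw": 0.4, "dx": 0, "dy": 0, "dz": 0, "twist": 0},
    {"jaw": 0.4, "dx": 0, "dy": 0, "dz": 0, "twist": 0},
    {"jaw": 0.4, "dx": 0, "dy": 0, "dz": 0, "twist": 0},
    {"jaw": 0.4, "dx": 0, "dy": 0, "dz": -0.027, "twist": 0},
    {"jaw": 0.4, "dx": 0, "dy": 0, "dz": -0.03, "twist": 0},
    {"jaw": 0.4, "dx": 0.018, "dy": 0.0303, "dz": 0, "twist": 0},
    {"jaw": 0.4, "dx": 0.018, "dy": 0.0303, "dz": 0, "twist": 0},
    {"jaw": 0.4, "dx": 0.018, "dy": 0.0303, "dz": 0, "twist": 0},
    {"jaw": 0.4, "dx": 0.018, "dy": 0.0303, "dz": 0, "twist": 0},
    {"jaw": 0.4, "dx": 0.0181, "dy": 0.0304, "dz": 0, "twist": 0},
    {"jaw": 0.4, "dx": 0, "dy": 0, "dz": 0.025, "twist": 0}
  ]
}}

```text
t: 18.35
eef_pos: [0.4322, -0.1568, 0.2304]
ee_rot: [-3.135, -0.0, -1.573]
force: [1.7, 0.8, -0.8]
width: 0.061
gripper_force: 0.0
```

Call:
{"op": "move_arm", "data": {
  "increments": [
    {"jaw": 0.4, "dx": 0, "dy": 0, "dz": 0, "twist": 0},
    {"jaw": 0.4, "dx": 0, "dy": 0, "dz": 0, "twist": 0}
  ]
}}

```text
t: 18.52
eef_pos: [0.4343, -0.155, 0.2265]
ee_rot: [3.14, -0.0, -1.572]
force: [1.0, 0.6, 0.4]
width: 0.0614
gripper_force: 0.0
```

Run:
```python
from h import *
plan((.4345,-.155,.175,-np.pi/2))
f=arm.grab_frame('side')
h=cv2.cvtColor(f,cv2.COLOR_BGR2HSV);m=cv2.inRange(h,(55,130,60),(85,255,255))
u,v=proj('side',[[.5859,-.0652,.143]])[0].astype(int);s=m[v-15:v+15,u-15:u+15];ys,xs=np.nonzero(s)
print(ys.min()+v-15,ys.max()+v-15,xs.min()+u-15,xs.max()+u-15,proj('side',[[.5859,-.0652,.12],[.5859,-.0652,.166]]))
```

```text
t 18.5 tcp [ 0.4343 -0.155   0.2265] rot [ 3.1402e+00 -2.0000e-04 -1.5722e+00] F [1.  0.6 0.4] w 0.0614 q6 -0.09
twist -0.0014 (1 x -0.0014); shift [-0.     -0.0002  0.0515] = 2 x [-0.     -0.0001  0.0258]Traceback (most recent call last):
  File "<stdin>", line 6, in <module>
    return umr_minimum(a, axis, None, out, keepdims, initial, where)
ValueError: zero-size array to reduction operation minimum which has no identity
```

Call:
{"op": "move_arm", "data": {
  "increments": [
    {"jaw": 0.4, "dx": 0, "dy": 0, "dz": 0.026, "twist": 0},
    {"jaw": 0.2, "dx": 0, "dy": 0, "dz": 0.0255, "twist": 0},
    {"jaw": -1, "dx": 0, "dy": 0, "dz": 0, "twist": 0},
    {"jaw": -1, "dx": 0, "dy": 0, "dz": 0, "twist": 0},
    {"jaw": -1, "dx": 0, "dy": 0, "dz": 0, "twist": 0},
    {"jaw": -1, "dx": 0, "dy": 0, "dz": 0, "twist": 0},
    {"jaw": -1, "dx": 0, "dy": 0, "dz": 0, "twist": 0},
    {"jaw": -1, "dx": 0, "dy": 0, "dz": 0, "twist": 0},
    {"jaw": -1, "dx": 0, "dy": 0, "dz": 0, "twist": 0},
    {"jaw": -1, "dx": 0, "dy": 0, "dz": 0, "twist": 0},
    {"jaw": -1, "dx": 0, "dy": 0, "dz": 0, "twist": 0},
    {"jaw": -1, "dx": 0, "dy": 0, "dz": 0, "twist": 0}
  ]
}}

```text
t: 19.57
eef_pos: [0.4352, -0.1549, 0.1759]
ee_rot: [-3.14, -0.0, -1.571]
force: [0.2, 0.3, 6.7]
width: 0.0154
gripper_force: 25.0
```

Call:
{"op": "move_arm", "data": {
  "increments": [
    {"jaw": -1, "dx": 0, "dy": 0, "dz": 0, "twist": 0},
    {"jaw": -1, "dx": 0, "dy": 0, "dz": -0.03, "twist": 0},
    {"jaw": -1, "dx": 0, "dy": 0, "dz": -0.035, "twist": 0},
    {"jaw": -1, "dx": 0, "dy": 0, "dz": -0.035, "twist": 0},
    {"jaw": -1, "dx": 0, "dy": 0, "dz": -0.025, "twist": 0},
    {"jaw": -1, "dx": -0.014, "dy": -0.0384, "dz": 0, "twist": 0},
    {"jaw": -1, "dx": -0.014, "dy": -0.0384, "dz": 0, "twist": 0},
    {"jaw": -1, "dx": -0.014, "dy": -0.0384, "dz": 0, "twist": 0},
    {"jaw": -1, "dx": -0.014, "dy": -0.0384, "dz": 0, "twist": 0},
    {"jaw": -1, "dx": 0, "dy": 0, "dz": 0, "twist": 0},
    {"jaw": -1, "dx": 0, "dy": 0, "dz": 0, "twist": 0},
    {"jaw": -1, "dx": 0, "dy": 0, "dz": 0, "twist": 0}
  ]
}}

```text
t: 20.57
eef_pos: [0.5878, -0.0989, 0.299]
ee_rot: [3.139, -0.0, -1.572]
force: [-0.7, -0.6, -0.3]
width: 0.0158
gripper_force: 25.0
```

```bash
python3 -c "
from h import *
over('pics/p2.png',(.5884,-.0991))"
```

```text
t 20.6 tcp [ 0.5875 -0.0991  0.2996] rot [ 3.1402  0.     -1.5719] F [ 0.2  0.1 -0.9] w 0.0155 q6 -0.16
twist -0.0011 (1 x -0.0011); shift [-0.     -0.0009  0.1006] = 3 x [-0.     -0.0003  0.0335]
```

View pics/p2.png

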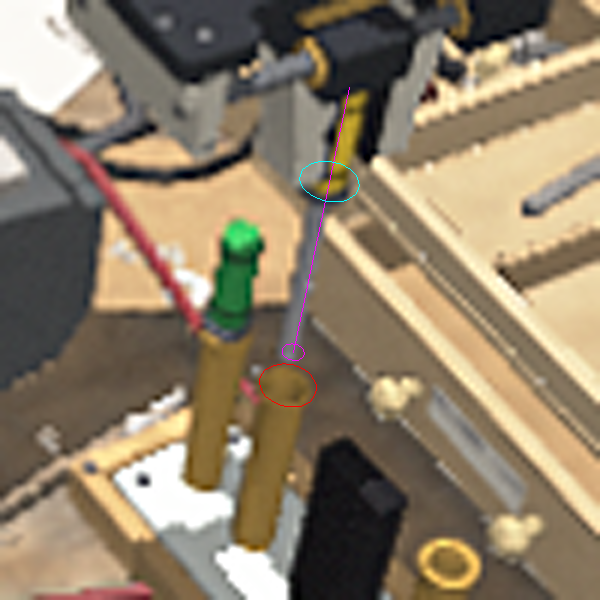

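Green is seated with its collar on the rim at (222,330). The yellow tip at (290,347) is above its tube mouth at (285,385), so I'll insert it.

Call:
{"op": "move_arm", "data": {
  "increments": [
    {"jaw": -1, "dx": 0, "dy": -0.0007, "dz": 0.008, "twist": 0},
    {"jaw": -1, "dx": 0, "dy": 0, "dz": 0.006, "twist": 0},
    {"jaw": -1, "dx": 0, "dy": 0, "dz": 0.006, "twist": 0},
    {"jaw": -1, "dx": 0, "dy": 0, "dz": 0.006, "twist": 0},
    {"jaw": -1, "dx": 0, "dy": 0, "dz": 0.006, "twist": 0},
    {"jaw": -1, "dx": 0, "dy": 0, "dz": 0.008, "twist": 0},
    {"jaw": -1, "dx": 0, "dy": 0, "dz": 0, "twist": 0}
  ]
}}

```text
t: 21.2
eef_pos: [0.5881, -0.099, 0.2581]
ee_rot: [3.139, 0.0, -1.572]
force: [-0.3, -0.2, -1.1]
width: 0.0154
gripper_force: 25.0
```

Call:
{"op": "move_arm", "data": {
  "increments": [
    {"jaw": -1, "dx": 0, "dy": 0, "dz": 0.01, "twist": 0},
    {"jaw": -1, "dx": 0, "dy": 0, "dz": 0.01, "twist": 0},
    {"jaw": -1, "dx": 0, "dy": 0, "dz": 0.01, "twist": 0},
    {"jaw": -1, "dx": 0, "dy": 0, "dz": 0.01, "twist": 0},
    {"jaw": -1, "dx": 0, "dy": 0, "dz": 0.01, "twist": 0},
    {"jaw": -1, "dx": 0, "dy": 0, "dz": 0.006, "twist": 0},
    {"jaw": -1, "dx": 0, "dy": 0, "dz": 0.003, "twist": 0},
    {"jaw": -1, "dx": 0, "dy": 0, "dz": 0.0015, "twist": 0},
    {"jaw": -1, "dx": 0, "dy": 0, "dz": 0.001, "twist": 0},
    {"jaw": -1, "dx": 0, "dy": 0, "dz": 0.001, "twist": 0},
    {"jaw": -1, "dx": 0, "dy": 0, "dz": 0, "twist": 0},
    {"jaw": -1, "dx": 0, "dy": 0, "dz": 0, "twist": 0}
  ]
}}

```text
t: 22.2
eef_pos: [0.5892, -0.099, 0.198]
ee_rot: [-3.141, 0.0, -1.572]
force: [0.2, -1.1, -1.2]
width: 0.0152
gripper_force: 25.0
```

Call:
{"op": "move_arm", "data": {
  "increments": [
    {"jaw": -1, "dx": 0, "dy": 0, "dz": 0.0015, "twist": 0},
    {"jaw": -1, "dx": 0, "dy": 0, "dz": 0.0015, "twist": 0},
    {"jaw": -1, "dx": 0, "dy": 0, "dz": 0, "twist": 0},
    {"jaw": -1, "dx": 0, "dy": 0, "dz": 0, "twist": 0}
  ]
}}

```text
t: 22.53
eef_pos: [0.5895, -0.099, 0.1969]
ee_rot: [-3.139, -0.0, -1.571]
force: [-4.7, 2.5, 12.4]
width: 0.0156
gripper_force: 25.0
```

Call:
{"op": "move_arm", "data": {
  "increments": [
    {"jaw": 0.4, "dx": 0, "dy": 0, "dz": 0, "twist": 0},
    {"jaw": 0.4, "dx": 0, "dy": 0, "dz": 0, "twist": 0},
    {"jaw": 0.4, "dx": 0, "dy": 0, "dz": 0, "twist": 0},
    {"jaw": 0.4, "dx": 0, "dy": 0, "dz": 0, "twist": 0},
    {"jaw": 0.4, "dx": 0, "dy": 0, "dz": -0.027, "twist": 0},
    {"jaw": 0.4, "dx": 0, "dy": 0, "dz": -0.03, "twist": 0},
    {"jaw": 0.4, "dx": 0.0196, "dy": 0.031, "dz": 0, "twist": 0},
    {"jaw": 0.4, "dx": 0.0196, "dy": 0.031, "dz": 0, "twist": 0},
    {"jaw": 0.4, "dx": 0.0196, "dy": 0.031, "dz": 0, "twist": 0},
    {"jaw": 0.4, "dx": 0.0196, "dy": 0.031, "dz": 0, "twist": 0},
    {"jaw": 0.4, "dx": 0.0196, "dy": 0.031, "dz": 0, "twist": 0},
    {"jaw": 0.4, "dx": 0, "dy": 0, "dz": 0.025, "twist": 0}
  ]
}}

```text
t: 23.53
eef_pos: [0.4314, -0.1991, 0.2303]
ee_rot: [-3.136, -0.001, -1.573]
force: [0.4, 0.4, -1.4]
width: 0.0615
gripper_force: 0.0
```

Call:
{"op": "move_arm", "data": {
  "increments": [
    {"jaw": 0.4, "dx": 0, "dy": 0, "dz": 0, "twist": 0},
    {"jaw": 0.4, "dx": 0, "dy": 0, "dz": 0, "twist": 0},
    {"jaw": 0.4, "dx": 0, "dy": 0, "dz": 0, "twist": 0}
  ]
}}

```text
t: 23.78
eef_pos: [0.4349, -0.1967, 0.2272]
ee_rot: [-3.142, -0.0, -1.571]
force: [-0.5, -0.2, 0.2]
width: 0.0612
gripper_force: 0.0
```

Call:
{"op": "move_arm", "data": {
  "increments": [
    {"jaw": 0.4, "dx": 0, "dy": 0, "dz": 0.026, "twist": 0},
    {"jaw": 0.2, "dx": 0, "dy": 0, "dz": 0.026, "twist": 0},
    {"jaw": -1, "dx": 0, "dy": 0, "dz": 0, "twist": 0},
    {"jaw": -1, "dx": 0, "dy": 0, "dz": 0, "twist": 0},
    {"jaw": -1, "dx": 0, "dy": 0, "dz": 0, "twist": 0},
    {"jaw": -1, "dx": 0, "dy": 0, "dz": 0, "twist": 0},
    {"jaw": -1, "dx": 0, "dy": 0, "dz": 0, "twist": 0},
    {"jaw": -1, "dx": 0, "dy": 0, "dz": 0, "twist": 0},
    {"jaw": -1, "dx": 0, "dy": 0, "dz": 0, "twist": 0},
    {"jaw": -1, "dx": 0, "dy": 0, "dz": 0, "twist": 0},
    {"jaw": -1, "dx": 0, "dy": 0, "dz": 0, "twist": 0},
    {"jaw": -1, "dx": 0, "dy": 0, "dz": 0, "twist": 0}
  ]
}}

```text
t: 24.78
eef_pos: [0.4345, -0.197, 0.1754]
ee_rot: [-3.14, -0.0, -1.571]
force: [0.8, -0.1, 7.0]
width: 0.0156
gripper_force: 25.0
```

Call:
{"op": "move_arm", "data": {
  "increments": [
    {"jaw": -1, "dx": 0, "dy": 0, "dz": 0, "twist": 0},
    {"jaw": -1, "dx": 0, "dy": 0, "dz": -0.03, "twist": 0},
    {"jaw": -1, "dx": 0, "dy": 0, "dz": -0.035, "twist": 0},
    {"jaw": -1, "dx": 0, "dy": 0, "dz": -0.035, "twist": 0},
    {"jaw": -1, "dx": 0, "dy": 0, "dz": -0.025, "twist": 0},
    {"jaw": -1, "dx": -0.0015, "dy": -0.0398, "dz": 0, "twist": 0},
    {"jaw": -1, "dx": -0.0015, "dy": -0.0398, "dz": 0, "twist": 0},
    {"jaw": -1, "dx": -0.0015, "dy": -0.0398, "dz": 0, "twist": 0},
    {"jaw": -1, "dx": -0.0015, "dy": -0.0398, "dz": 0, "twist": 0},
    {"jaw": -1, "dx": 0, "dy": 0, "dz": 0, "twist": 0},
    {"jaw": -1, "dx": 0, "dy": 0, "dz": 0, "twist": 0},
    {"jaw": -1, "dx": 0, "dy": 0, "dz": 0, "twist": 0}
  ]
}}

```text
t: 25.78
eef_pos: [0.5927, -0.1909, 0.2984]
ee_rot: [3.139, 0.0, -1.572]
force: [0.6, -0.1, -0.8]
width: 0.0155
gripper_force: 25.0
```

```bash
python3 -c "
from h import *
over('pics/p3.png',(.5943,-.1909))"
```

```text
t 25.8 tcp [ 0.5923 -0.191   0.2991] rot [ 3.1402e+00  2.0000e-04 -1.5719e+00] F [-0.7  0.3 -0.9] w 0.0155 q6 -0.0
twist -0.0011 (1 x -0.0011); shift [-1.000e-04 -2.000e-03  1.001e-01] = 3 x [-0.     -0.0007  0.0334]
```

View pics/p3.png

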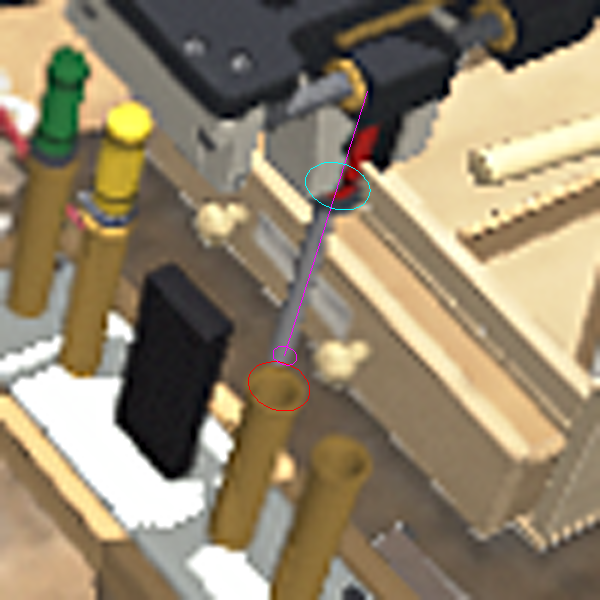

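Red's tip at (280,360) is just above its tube mouth at (277,385). Green is seated. Yellow's collar needs a closer look once the gripper is out of the way.

Call:
{"op": "move_arm", "data": {
  "increments": [
    {"jaw": -1, "dx": 0, "dy": -0.0027, "dz": 0.004, "twist": 0},
    {"jaw": -1, "dx": 0, "dy": 0, "dz": 0.005, "twist": 0},
    {"jaw": -1, "dx": 0, "dy": 0, "dz": 0.006, "twist": 0},
    {"jaw": -1, "dx": 0, "dy": 0, "dz": 0.006, "twist": 0},
    {"jaw": -1, "dx": 0, "dy": 0, "dz": 0.006, "twist": 0},
    {"jaw": -1, "dx": 0, "dy": 0, "dz": 0.006, "twist": 0},
    {"jaw": -1, "dx": 0, "dy": 0, "dz": 0.008, "twist": 0},
    {"jaw": -1, "dx": 0, "dy": 0, "dz": 0, "twist": 0}
  ]
}}

```text
t: 26.5
eef_pos: [0.595, -0.1908, 0.2565]
ee_rot: [3.139, 0.001, -1.572]
force: [-0.3, 0.0, -2.1]
width: 0.0153
gripper_force: 25.0
```

Call:
{"op": "move_arm", "data": {
  "increments": [
    {"jaw": -1, "dx": 0, "dy": 0.0005, "dz": 0.01, "twist": 0},
    {"jaw": -1, "dx": 0, "dy": 0, "dz": 0.01, "twist": 0},
    {"jaw": -1, "dx": 0, "dy": 0, "dz": 0.01, "twist": 0},
    {"jaw": -1, "dx": 0, "dy": 0, "dz": 0.01, "twist": 0},
    {"jaw": -1, "dx": 0, "dy": 0, "dz": 0.01, "twist": 0},
    {"jaw": -1, "dx": 0, "dy": 0, "dz": 0.006, "twist": 0},
    {"jaw": -1, "dx": 0, "dy": 0, "dz": 0.002, "twist": 0},
    {"jaw": -1, "dx": 0, "dy": 0, "dz": 0.0015, "twist": 0},
    {"jaw": -1, "dx": 0, "dy": 0, "dz": 0.0015, "twist": 0},
    {"jaw": -1, "dx": 0, "dy": 0, "dz": 0.0015, "twist": 0},
    {"jaw": -1, "dx": 0, "dy": 0, "dz": 0.0015, "twist": 0},
    {"jaw": -1, "dx": 0, "dy": 0, "dz": 0, "twist": 0}
  ]
}}

```text
t: 27.5
eef_pos: [0.5957, -0.1911, 0.1964]
ee_rot: [-3.14, -0.001, -1.571]
force: [-2.6, 0.6, 8.1]
width: 0.0153
gripper_force: 25.0
```

Run:
```python
from h import *
plan()
f=arm.grab_frame('side')
u,v=proj('side',[[.588,-.11,.12]])[0].astype(int)
cv2.imwrite('pics/y.png',cv2.resize(f[v-35:v+35,u-45:u+45],None,fx=8,fy=8,interpolation=cv2.INTER_CUBIC))
```

```text
t 27.5 tcp [ 0.5957 -0.1911  0.1964] rot [-3.1399e+00 -6.0000e-04 -1.5712e+00] F [-2.6  0.6  8.1] w 0.0153 q6 -0.0
```

View pics/y.png

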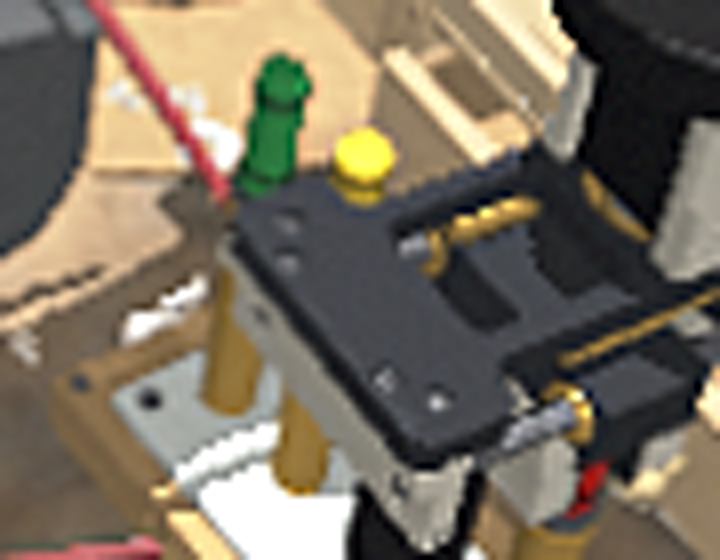

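The gripper hides yellow's collar here. Red made contact at 8 N. I'll release it and go to blue, then check yellow from there.

Call:
{"op": "move_arm", "data": {
  "increments": [
    {"jaw": 0.4, "dx": 0, "dy": 0, "dz": 0, "twist": 0},
    {"jaw": 0.4, "dx": 0, "dy": 0, "dz": 0, "twist": 0},
    {"jaw": 0.4, "dx": 0, "dy": 0, "dz": 0, "twist": 0},
    {"jaw": 0.4, "dx": 0, "dy": 0, "dz": 0, "twist": 0},
    {"jaw": 0.4, "dx": 0, "dy": 0, "dz": -0.027, "twist": 0},
    {"jaw": 0.4, "dx": 0, "dy": 0, "dz": -0.03, "twist": 0},
    {"jaw": 0.4, "dx": 0.0096, "dy": 0.0322, "dz": 0, "twist": 0},
    {"jaw": 0.4, "dx": 0.0096, "dy": 0.0322, "dz": 0, "twist": 0},
    {"jaw": 0.4, "dx": 0.0096, "dy": 0.0322, "dz": 0, "twist": 0},
    {"jaw": 0.4, "dx": 0.0096, "dy": 0.0322, "dz": 0, "twist": 0},
    {"jaw": 0.4, "dx": 0.0096, "dy": 0.0322, "dz": 0, "twist": 0},
    {"jaw": 0.4, "dx": 0, "dy": 0, "dz": 0.025, "twist": 0}
  ]
}}

```text
t: 28.55
eef_pos: [0.4316, -0.2402, 0.2307]
ee_rot: [-3.135, -0.001, -1.573]
force: [0.7, 0.1, -1.1]
width: 0.0615
gripper_force: 0.0
```

Call:
{"op": "move_arm", "data": {
  "increments": [
    {"jaw": 0.4, "dx": 0, "dy": 0, "dz": 0, "twist": 0},
    {"jaw": 0.4, "dx": 0, "dy": 0, "dz": 0, "twist": 0},
    {"jaw": 0.4, "dx": 0, "dy": 0, "dz": 0, "twist": 0}
  ]
}}

```text
t: 28.8
eef_pos: [0.4353, -0.2389, 0.2273]
ee_rot: [-3.141, -0.001, -1.571]
force: [0.3, 0.6, 1.0]
width: 0.0614
gripper_force: 0.0
```

Run:
```python
from h import *
plan((.434,-.2387,.175,-np.pi/2))
f=arm.grab_frame('side')
u,v=proj('side',[[.588,-.12,.12]])[0].astype(int)
cv2.imwrite('pics/y2.png',cv2.resize(f[v-35:v+35,u-30:u+60],None,fx=8,fy=8,interpolation=cv2.INTER_CUBIC))
```

```text
t 28.8 tcp [ 0.4353 -0.2389  0.2273] rot [-3.1414e+00 -5.0000e-04 -1.5711e+00] F [0.3 0.6 1. ] w 0.0614 q6 0.1
twist -0.0003 (1 x -0.0003); shift [-0.0002  0.0013  0.0523] = 2 x [-0.0001  0.0007  0.0262]
```

View pics/y2.png

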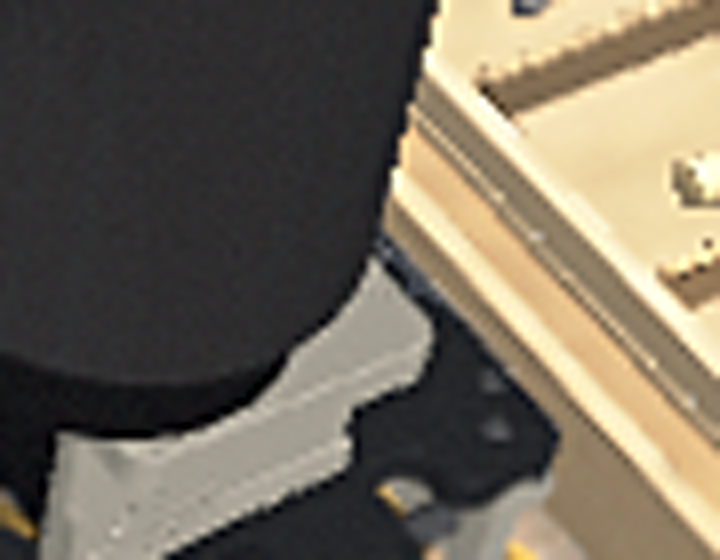

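The arm blocks that view. I'll grasp blue and look once it is above its tube.

Call:
{"op": "move_arm", "data": {
  "increments": [
    {"jaw": 0.4, "dx": 0, "dy": 0.0005, "dz": 0.026, "twist": 0},
    {"jaw": 0.2, "dx": 0, "dy": 0, "dz": 0.026, "twist": 0},
    {"jaw": -1, "dx": 0, "dy": 0, "dz": 0, "twist": 0},
    {"jaw": -1, "dx": 0, "dy": 0, "dz": 0, "twist": 0},
    {"jaw": -1, "dx": 0, "dy": 0, "dz": 0, "twist": 0},
    {"jaw": -1, "dx": 0, "dy": 0, "dz": 0, "twist": 0},
    {"jaw": -1, "dx": 0, "dy": 0, "dz": 0, "twist": 0},
    {"jaw": -1, "dx": 0, "dy": 0, "dz": 0, "twist": 0},
    {"jaw": -1, "dx": 0, "dy": 0, "dz": 0, "twist": 0},
    {"jaw": -1, "dx": 0, "dy": 0, "dz": 0, "twist": 0},
    {"jaw": -1, "dx": 0, "dy": 0, "dz": 0, "twist": 0},
    {"jaw": -1, "dx": 0, "dy": 0, "dz": 0, "twist": 0}
  ]
}}

```text
t: 29.85
eef_pos: [0.4343, -0.239, 0.1754]
ee_rot: [-3.14, -0.001, -1.571]
force: [0.3, 0.2, 6.9]
width: 0.0152
gripper_force: 25.0
```

Call:
{"op": "move_arm", "data": {
  "increments": [
    {"jaw": -1, "dx": 0, "dy": 0, "dz": 0, "twist": 0},
    {"jaw": -1, "dx": 0, "dy": 0, "dz": -0.03, "twist": 0},
    {"jaw": -1, "dx": 0, "dy": 0, "dz": -0.035, "twist": 0},
    {"jaw": -1, "dx": 0, "dy": 0, "dz": -0.035, "twist": 0},
    {"jaw": -1, "dx": 0, "dy": 0, "dz": -0.025, "twist": 0},
    {"jaw": -1, "dx": -0.0035, "dy": -0.0405, "dz": 0, "twist": 0},
    {"jaw": -1, "dx": -0.0035, "dy": -0.0405, "dz": 0, "twist": 0},
    {"jaw": -1, "dx": -0.0035, "dy": -0.0405, "dz": 0, "twist": 0},
    {"jaw": -1, "dx": -0.0035, "dy": -0.0405, "dz": 0, "twist": 0},
    {"jaw": -1, "dx": 0, "dy": 0, "dz": 0, "twist": 0},
    {"jaw": -1, "dx": 0, "dy": 0, "dz": 0, "twist": 0},
    {"jaw": -1, "dx": 0, "dy": 0, "dz": 0, "twist": 0}
  ]
}}

```text
t: 30.85
eef_pos: [0.5954, -0.2248, 0.2984]
ee_rot: [3.139, 0.0, -1.572]
force: [-0.0, -0.8, -0.2]
width: 0.0155
gripper_force: 25.0
```

```bash
python3 -c "
from h import *
over('pics/p4.png',(.5965,-.2248))"
```

```text
t 30.9 tcp [ 0.595  -0.225   0.2992] rot [ 3.1403e+00  3.0000e-04 -1.5719e+00] F [-0.3 -0.2 -0.2] w 0.0152 q6 0.05
twist -0.0011 (1 x -0.0011); shift [-0.0002 -0.0015  0.1002] = 3 x [-0.0001 -0.0005  0.0334]
```

View pics/p4.png

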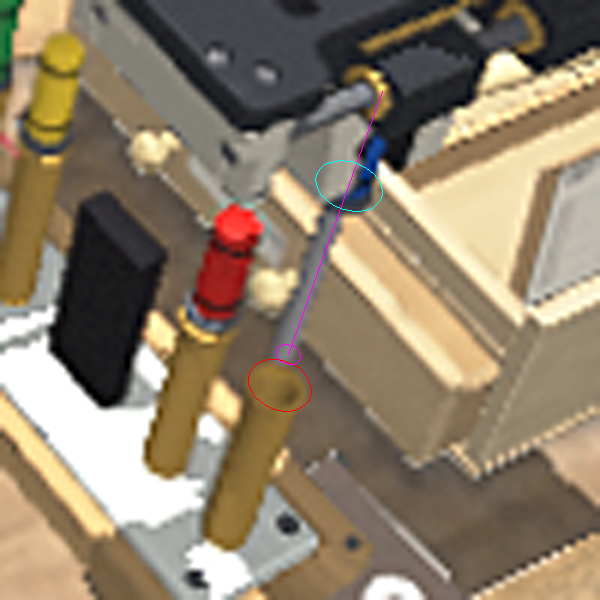

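Red sits on its rim at (205,318), and yellow is flush too at (43,145). Blue's tip at (283,360) is above its mouth at (278,388), so I'll insert it.

Call:
{"op": "move_arm", "data": {
  "increments": [
    {"jaw": -1, "dx": 0, "dy": -0.0022, "dz": 0.004, "twist": 0},
    {"jaw": -1, "dx": 0, "dy": 0, "dz": 0.005, "twist": 0},
    {"jaw": -1, "dx": 0, "dy": 0, "dz": 0.006, "twist": 0},
    {"jaw": -1, "dx": 0, "dy": 0, "dz": 0.006, "twist": 0},
    {"jaw": -1, "dx": 0, "dy": 0, "dz": 0.006, "twist": 0},
    {"jaw": -1, "dx": 0, "dy": 0, "dz": 0.006, "twist": 0},
    {"jaw": -1, "dx": 0, "dy": 0, "dz": 0.008, "twist": 0},
    {"jaw": -1, "dx": 0, "dy": 0, "dz": 0, "twist": 0}
  ]
}}

```text
t: 31.57
eef_pos: [0.5972, -0.2248, 0.2565]
ee_rot: [3.139, 0.001, -1.572]
force: [-1.2, 0.6, -1.1]
width: 0.0156
gripper_force: 25.0
```

Call:
{"op": "move_arm", "data": {
  "increments": [
    {"jaw": -1, "dx": 0, "dy": 0.0005, "dz": 0.01, "twist": 0},
    {"jaw": -1, "dx": 0, "dy": 0, "dz": 0.01, "twist": 0},
    {"jaw": -1, "dx": 0, "dy": 0, "dz": 0.01, "twist": 0},
    {"jaw": -1, "dx": 0, "dy": 0, "dz": 0.01, "twist": 0},
    {"jaw": -1, "dx": 0, "dy": 0, "dz": 0.01, "twist": 0},
    {"jaw": -1, "dx": 0, "dy": 0, "dz": 0.006, "twist": 0},
    {"jaw": -1, "dx": 0, "dy": 0, "dz": 0.002, "twist": 0},
    {"jaw": -1, "dx": 0, "dy": 0, "dz": 0.0015, "twist": 0},
    {"jaw": -1, "dx": 0, "dy": 0, "dz": 0.0015, "twist": 0},
    {"jaw": -1, "dx": 0, "dy": 0, "dz": 0.0015, "twist": 0},
    {"jaw": -1, "dx": 0, "dy": 0, "dz": 0.0015, "twist": 0},
    {"jaw": -1, "dx": 0, "dy": 0, "dz": 0, "twist": 0}
  ]
}}

```text
t: 32.57
eef_pos: [0.5979, -0.2251, 0.1965]
ee_rot: [-3.14, -0.001, -1.571]
force: [-2.4, 1.8, 8.2]
width: 0.0158
gripper_force: 25.0
```

Call:
{"op": "move_arm", "data": {
  "increments": [
    {"jaw": 0.4, "dx": 0, "dy": 0, "dz": 0, "twist": 0},
    {"jaw": 0.4, "dx": 0, "dy": 0, "dz": 0, "twist": 0},
    {"jaw": 0.4, "dx": 0, "dy": 0, "dz": 0, "twist": 0},
    {"jaw": 0.4, "dx": 0, "dy": 0, "dz": 0, "twist": 0},
    {"jaw": 1, "dx": 0, "dy": 0, "dz": -0.03, "twist": 0},
    {"jaw": 1, "dx": 0, "dy": 0, "dz": -0.035, "twist": 0},
    {"jaw": 1, "dx": 0, "dy": 0, "dz": -0.035, "twist": 0},
    {"jaw": 1, "dx": 0, "dy": 0, "dz": 0, "twist": 0},
    {"jaw": 1, "dx": 0, "dy": 0, "dz": 0, "twist": 0}
  ]
}}

```text
t: 33.32
eef_pos: [0.5985, -0.2251, 0.2973]
ee_rot: [-3.137, -0.001, -1.572]
force: [-0.1, -0.5, -1.3]
width: 0.07
gripper_force: 0.0
```

```bash
cat >> h.py <<'E'
def spools():
    for c in("top","side"):
        f=arm.grab_frame(c)
        for n in("spool_a",):
            print(c,n,[np.round(d["position"],4).tolist()+[round(d["score"],2)] for d in arm.pinpoint(c,n)])
        if c=="top":
            h=cv2.cvtColor(f,cv2.COLOR_BGR2HSV);m=cv2.inRange(h,(0,0,185),(180,50,255))
            w=np.zeros_like(m);w[195:260,225:360]=m[195:260,225:360]
            n,l,st,ce=cv2.connectedComponentsWithStats(w)
            for i in range(1,n):
                if st[i,4]>60:
                    k=cv2.findContours((l==i).astype(np.uint8),0,1)[0][0];(e,r)=cv2.minEnclosingCircle(k)
                    print(st[i],unproj(c,ce[i],.03)[0].round(4),"circ",unproj(c,[e],.03)[0].round(4),"r",round(r,1))
    return f
E
python3 -c "
from h import *
plan();spools()"
```

```text
t 33.3 tcp [ 0.5985 -0.2251  0.2973] rot [-3.1365e+00 -5.0000e-04 -1.5716e+00] F [-0.1 -0.5 -1.3] w 0.07 q6 0.05
top spool_a [[0.464, 0.1782, 0.0012, 0.68], [0.4692, 0.2401, -0.0012, 0.65], [0.5022, 0.2987, -0.0028, 0.64]]
[298 195  34  14 261] [0.5459 0.2305 0.03  ] circ [0.5501 0.2193 0.03  ] r 16.8
[278 206  18  20 276] [0.4987 0.3027 0.03  ] circ [0.4977 0.3014 0.03  ] r 9.8
[298 217  14  16 143] [0.4706 0.2529 0.03  ] circ [0.4685 0.2475 0.03  ] r 8.6
[321 217  23  20 303] [0.4639 0.1722 0.03  ] circ [0.4636 0.1672 0.03  ] r 11.5
[264 229  20   9  93] [0.4434 0.3421 0.03  ] circ [0.4478 0.341  0.03  ] r 10.0
[245 243  33  17 271] [0.3859 0.3642 0.03  ] circ [0.3958 0.3773 0.03  ] r 17.3
side spool_a [[0.4607, 0.2445, -0.0033, 0.56], [0.4958, 0.2966, 0.0, 0.45]]
```

Call:
{"op": "move_arm", "data": {
  "increments": [
    {"jaw": 1, "dx": -0.0375, "dy": 0.0071, "dz": 0, "twist": 0},
    {"jaw": 1, "dx": -0.0375, "dy": 0.0071, "dz": 0, "twist": 0},
    {"jaw": 1, "dx": -0.0375, "dy": 0.0071, "dz": 0, "twist": 0},
    {"jaw": 1, "dx": -0.0375, "dy": 0.0071, "dz": 0, "twist": 0},
    {"jaw": 1, "dx": -0.0375, "dy": 0.0071, "dz": 0, "twist": 0},
    {"jaw": 1, "dx": -0.0375, "dy": 0.0071, "dz": 0, "twist": 0},
    {"jaw": 1, "dx": -0.0375, "dy": 0.0071, "dz": 0, "twist": 0},
    {"jaw": 1, "dx": -0.0375, "dy": 0.0071, "dz": 0, "twist": 0},
    {"jaw": 1, "dx": -0.0375, "dy": 0.0071, "dz": 0, "twist": 0},
    {"jaw": 1, "dx": -0.0375, "dy": 0.0071, "dz": 0, "twist": 0},
    {"jaw": 1, "dx": -0.0375, "dy": 0.0071, "dz": 0, "twist": 0},
    {"jaw": 1, "dx": -0.0375, "dy": 0.0071, "dz": 0, "twist": 0}
  ],
  "force": 30
}}

```text
t: 34.52
eef_pos: [0.5116, 0.2267, 0.2937]
ee_rot: [3.14, -0.001, -1.572]
force: [1.5, -0.6, -0.9]
width: 0.0879
gripper_force: 0.0
```

Call:
{"op": "move_arm", "data": {
  "increments": [
    {"jaw": 1, "dx": -0.0375, "dy": 0.0071, "dz": 0, "twist": 0},
    {"jaw": 1, "dx": -0.0375, "dy": 0.0071, "dz": 0, "twist": 0},
    {"jaw": 1, "dx": 0, "dy": 0, "dz": 0.04, "twist": 0},
    {"jaw": 1, "dx": 0, "dy": 0, "dz": 0.04, "twist": 0},
    {"jaw": 1, "dx": 0, "dy": 0, "dz": 0.04, "twist": 0},
    {"jaw": 1, "dx": 0, "dy": 0, "dz": 0.03, "twist": 0},
    {"jaw": 1, "dx": 0, "dy": 0, "dz": 0, "twist": 0},
    {"jaw": 1, "dx": 0, "dy": 0, "dz": 0, "twist": 0},
    {"jaw": 1, "dx": 0, "dy": 0, "dz": 0, "twist": 0}
  ]
}}

```text
t: 35.27
eef_pos: [0.4994, 0.3006, 0.146]
ee_rot: [-3.14, 0.0, -1.571]
force: [0.4, 0.1, 0.6]
width: 0.0879
gripper_force: 0.0
```

```bash
python3 -c "
from h import *
plan((.499,.300,.0755,-1.5716));spools()"
```

```text
t 35.3 tcp [0.4994 0.3006 0.146 ] rot [-3.1404e+00  3.0000e-04 -1.5711e+00] F [0.4 0.1 0.6] w 0.0879 q6 -0.88
twist 0.0005 (1 x 0.0005); shift [0.0006 0.0004 0.0705] = 2 x [0.0003 0.0002 0.0352]
top spool_a [[0.5993, -0.2235, 0.0332, 0.73], [0.4705, 0.2415, -0.0014, 0.71], [0.4636, 0.1799, -0.0031, 0.52], [0.5006, 0.2986, 0.0005, 0.39], [0.5938, -0.1416, -0.0013, 0.36]]
[298 195  34  14 249] [0.5463 0.2311 0.03  ] circ [0.5501 0.2193 0.03  ] r 16.8
[301 217  11  15  83] [0.4748 0.2475 0.03  ] circ [0.4715 0.246  0.03  ] r 7.4
[321 217  20  19 284] [0.4647 0.1731 0.03  ] circ [0.4651 0.1701 0.03  ] r 10.6
[253 245  22  15 164] [0.3847 0.3626 0.03  ] circ [0.3905 0.3685 0.03  ] r 11.9
side spool_a [[0.4966, 0.3011, 0.004, 0.71], [0.461, 0.2433, -0.0004, 0.4]]
```

Grasp spool A.

Call:
{"op": "move_arm", "data": {
  "increments": [
    {"jaw": 1, "dx": 0.0006, "dy": 0, "dz": 0.03, "twist": 0},
    {"jaw": 1, "dx": 0, "dy": 0, "dz": 0.025, "twist": 0},
    {"jaw": 1, "dx": 0, "dy": 0, "dz": 0.0155, "twist": 0},
    {"jaw": 1, "dx": 0, "dy": 0, "dz": 0, "twist": 0},
    {"jaw": 0.15, "dx": 0, "dy": 0, "dz": 0, "twist": 0},
    {"jaw": 0, "dx": 0, "dy": 0, "dz": 0, "twist": 0},
    {"jaw": -0.1, "dx": 0, "dy": 0, "dz": 0, "twist": 0},
    {"jaw": -1, "dx": 0, "dy": 0, "dz": 0, "twist": 0},
    {"jaw": -1, "dx": 0, "dy": 0, "dz": 0, "twist": 0},
    {"jaw": -1, "dx": 0, "dy": 0, "dz": 0, "twist": 0},
    {"jaw": -1, "dx": 0, "dy": 0, "dz": 0, "twist": 0}
  ]
}}

```text
t: 36.38
eef_pos: [0.4988, 0.2997, 0.0748]
ee_rot: [-3.141, 0.001, -1.572]
force: [-1.6, 0.0, 4.7]
width: 0.0511
gripper_force: 30.0
```

```bash
python3 -c "
from h import *
p=arm.get_state()['eef_pos']
plan((p[0],p[1],.18,-1.571),(.5485,.4145,.18,0.0))"
```

```text
t 36.4 tcp [0.4988 0.2997 0.0748] rot [-3.1409e+00  6.0000e-04 -1.5715e+00] F [-1.6  0.   4.7] w 0.0511 q6 -0.88
twist -0.0005 (1 x -0.0005); shift [-0.      0.     -0.1052] = 3 x [-0.      0.     -0.0351]
twist -1.5710 (14 x -0.1122); shift [ 0.0497 -0.1148 -0.    ] = 4 x [ 0.0124 -0.0287 -0.    ]
```

Call:
{"op": "move_arm", "data": {
  "increments": [
    {"jaw": -1, "dx": 0, "dy": 0, "dz": -0.03, "twist": 0},
    {"jaw": -1, "dx": 0, "dy": 0, "dz": -0.035, "twist": 0},
    {"jaw": -1, "dx": 0, "dy": 0, "dz": -0.035, "twist": 0},
    {"jaw": -1, "dx": 0, "dy": 0, "dz": 0, "twist": -0.1208},
    {"jaw": -1, "dx": 0, "dy": 0, "dz": 0, "twist": -0.1208},
    {"jaw": -1, "dx": 0, "dy": 0, "dz": 0, "twist": -0.1208},
    {"jaw": -1, "dx": 0, "dy": 0, "dz": 0, "twist": -0.1208},
    {"jaw": -1, "dx": 0, "dy": 0, "dz": 0, "twist": -0.1208},
    {"jaw": -1, "dx": 0, "dy": 0, "dz": 0, "twist": -0.1208},
    {"jaw": -1, "dx": 0, "dy": 0, "dz": 0, "twist": -0.1208}
  ]
}}

```text
t: 37.22
eef_pos: [0.4982, 0.2992, 0.1737]
ee_rot: [3.141, 0.0, -0.72]
force: [0.0, 0.5, -3.0]
width: 0.0504
gripper_force: 30.0
```

Call:
{"op": "move_arm", "data": {
  "increments": [
    {"jaw": -1, "dx": 0, "dy": 0, "dz": 0, "twist": -0.1208},
    {"jaw": -1, "dx": 0, "dy": 0, "dz": 0, "twist": -0.1208},
    {"jaw": -1, "dx": 0, "dy": 0, "dz": 0, "twist": -0.1208},
    {"jaw": -1, "dx": 0, "dy": 0, "dz": 0, "twist": -0.1208},
    {"jaw": -1, "dx": 0, "dy": 0, "dz": 0, "twist": -0.1208},
    {"jaw": -1, "dx": 0, "dy": 0, "dz": 0, "twist": -0.1208},
    {"jaw": -1, "dx": 0.0124, "dy": -0.0287, "dz": 0, "twist": 0},
    {"jaw": -1, "dx": 0.0124, "dy": -0.0287, "dz": 0, "twist": 0},
    {"jaw": -1, "dx": 0.0124, "dy": -0.0287, "dz": 0, "twist": 0},
    {"jaw": -1, "dx": 0.0124, "dy": -0.0287, "dz": 0, "twist": 0},
    {"jaw": -1, "dx": 0, "dy": 0, "dz": 0, "twist": 0},
    {"jaw": -1, "dx": 0, "dy": 0, "dz": 0, "twist": 0}
  ]
}}

```text
t: 38.22
eef_pos: [0.5482, 0.4153, 0.1726]
ee_rot: [3.14, 0.001, -0.001]
force: [-0.7, -1.2, -2.7]
width: 0.0512
gripper_force: 30.0
```

```bash
python3 -c "
from h import *
plan((.5485,.4145,.0995,0.0))
for c in('top','side'):
    f=arm.grab_frame(c)
    for n in('ledge_mid','ledge','spool_a'): print(c,n,[np.round(d['position'],4).tolist()+[round(d['score'],2)] for d in arm.pinpoint(c,n)])"
```

```text
t 38.2 tcp [0.5482 0.4153 0.1726] rot [ 3.1403e+00  1.4000e-03 -6.0000e-04] F [-0.7 -1.2 -2.7] w 0.0512 q6 0.64
twist -0.0006 (1 x -0.0006); shift [0.0003 0.0008 0.0731] = 2 x [0.0002 0.0004 0.0365]
top ledge_mid [[0.5954, -0.2231, 0.1156, 0.62], [0.49, 0.414, 0.0224, 0.61]]
top ledge [[0.4951, 0.4118, 0.0007, 0.93]]
top spool_a [[0.464, 0.1787, -0.0011, 0.61], [0.4525, 0.2646, 0.0012, 0.53], [0.5427, 0.4185, 0.0972, 0.5]]
side ledge_mid [[0.4891, 0.4151, 0.0206, 0.82]]
side ledge [[0.4926, 0.413, 0.0003, 0.85], [0.4409, 0.268, -0.0008, 0.51]]
side spool_a [[0.5405, 0.4132, 0.0999, 0.58], [0.4448, 0.2658, -0.0025, 0.4]]
```

Call:
{"op": "move_arm", "data": {
  "increments": [
    {"jaw": -1, "dx": 0.004, "dy": 0.0008, "dz": 0.02, "twist": 0},
    {"jaw": -1, "dx": 0, "dy": 0, "dz": 0.02, "twist": 0},
    {"jaw": -1, "dx": 0, "dy": 0, "dz": 0.015, "twist": 0},
    {"jaw": -1, "dx": 0, "dy": 0, "dz": 0.008, "twist": 0},
    {"jaw": -1, "dx": 0, "dy": 0, "dz": 0.004, "twist": 0},
    {"jaw": -1, "dx": 0, "dy": 0, "dz": 0.003, "twist": 0},
    {"jaw": -1, "dx": 0, "dy": 0, "dz": 0.002, "twist": 0},
    {"jaw": -1, "dx": 0, "dy": 0, "dz": 0.001, "twist": 0},
    {"jaw": -1, "dx": 0, "dy": 0, "dz": 0, "twist": 0},
    {"jaw": -1, "dx": 0, "dy": 0, "dz": 0, "twist": 0}
  ]
}}

```text
t: 39.45
eef_pos: [0.5525, 0.4137, 0.1019]
ee_rot: [-3.141, -0.001, -0.001]
force: [0.7, -1.0, -2.5]
width: 0.0514
gripper_force: 30.0
```

Call:
{"op": "move_arm", "data": {
  "increments": [
    {"jaw": -1, "dx": 0, "dy": -0.0006, "dz": 0.001, "twist": 0},
    {"jaw": -1, "dx": 0, "dy": 0, "dz": 0.001, "twist": 0},
    {"jaw": -1, "dx": 0, "dy": 0, "dz": 0.001, "twist": 0},
    {"jaw": -1, "dx": 0, "dy": 0, "dz": 0.0005, "twist": 0},
    {"jaw": -1, "dx": 0, "dy": 0, "dz": 0, "twist": 0},
    {"jaw": -1, "dx": 0, "dy": 0, "dz": 0, "twist": 0}
  ]
}}

```text
t: 39.95
eef_pos: [0.5524, 0.4142, 0.0988]
ee_rot: [-3.141, -0.001, -0.001]
force: [-3.0, -0.9, 5.3]
width: 0.0516
gripper_force: 30.0
```

Call:
{"op": "move_arm", "data": {
  "increments": [
    {"jaw": 0.5, "dx": 0, "dy": 0, "dz": 0, "twist": 0},
    {"jaw": 0.5, "dx": 0, "dy": 0, "dz": 0, "twist": 0},
    {"jaw": 0.5, "dx": 0, "dy": 0, "dz": 0, "twist": 0},
    {"jaw": 0.5, "dx": 0, "dy": 0, "dz": -0.02, "twist": 0},
    {"jaw": 1, "dx": 0, "dy": 0, "dz": -0.035, "twist": 0},
    {"jaw": 1, "dx": 0, "dy": 0, "dz": -0.035, "twist": 0},
    {"jaw": 1, "dx": 0, "dy": 0, "dz": 0, "twist": 0},
    {"jaw": 1, "dx": 0, "dy": 0, "dz": 0, "twist": 0}
  ]
}}

```text
t: 40.62
eef_pos: [0.5533, 0.4151, 0.1907]
ee_rot: [-3.137, -0.004, -0.001]
force: [-0.2, -0.1, -1.2]
width: 0.0851
gripper_force: 0.0
```

Run:
```python
from h import *
plan();f=spools()
g=arm.grab_frame('top')
q=proj('top',[[.47,.27,.03]])[0].astype(int)
cv2.imwrite('pics/sp.png',np.hstack([cv2.resize(g[180:270,220:350],None,fx=4,fy=4,interpolation=2)[:,:400],cv2.resize(f[130:220,260:360],None,fx=4,fy=4,interpolation=2)]))
```

```text
t 40.6 tcp [0.5533 0.4151 0.1907] rot [-3.1373e+00 -3.7000e-03 -1.1000e-03] F [-0.2 -0.1 -1.2] w 0.0851 q6 0.64
top spool_a [[0.4642, 0.1783, -0.0026, 0.83], [0.4504, 0.2622, 0.0, 0.43], [0.5503, 0.4096, 0.0225, 0.41]]
[298 195  34  14 250] [0.5462 0.2312 0.03  ] circ [0.5501 0.2193 0.03  ] r 16.8
[321 217  23  19 294] [0.4642 0.1725 0.03  ] circ [0.4651 0.1672 0.03  ] r 11.4
[290 224  17  15 135] [0.4548 0.2681 0.03  ] circ [0.4492 0.2664 0.03  ] r 8.6
[264 230  20   8  79] [0.443  0.3412 0.03  ] circ [0.4478 0.341  0.03  ] r 9.7
[245 244  33  16 254] [0.3857 0.3642 0.03  ] circ [0.3944 0.3772 0.03  ] r 17.1
side spool_a [[0.55, 0.4127, 0.0256, 0.59], [0.4448, 0.267, 0.0025, 0.56], [0.4872, 0.4135, 0.0002, 0.22]]
```

View pics/sp.png

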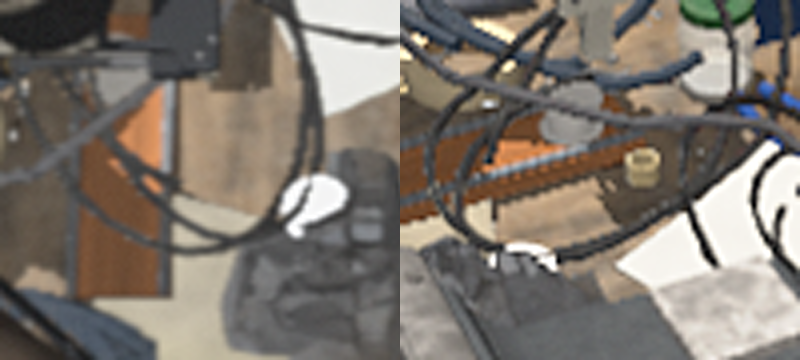

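Both views show spool A standing in the channel. Spool B was knocked to about (0.447, 0.265) and is partly hidden in the picture, at (315,205) left. I'll get B next.

Call:
{"op": "move_arm", "data": {
  "increments": [
    {"jaw": 1, "dx": 0, "dy": 0, "dz": 0, "twist": 0.1208},
    {"jaw": 1, "dx": 0, "dy": 0, "dz": 0, "twist": 0.1208},
    {"jaw": 1, "dx": 0, "dy": 0, "dz": 0, "twist": 0.1208},
    {"jaw": 1, "dx": 0, "dy": 0, "dz": 0, "twist": 0.1208},
    {"jaw": 1, "dx": 0, "dy": 0, "dz": 0, "twist": 0.1208},
    {"jaw": 1, "dx": 0, "dy": 0, "dz": 0, "twist": 0.1208},
    {"jaw": 1, "dx": 0, "dy": 0, "dz": 0, "twist": 0.1208},
    {"jaw": 1, "dx": 0, "dy": 0, "dz": 0, "twist": 0.1208},
    {"jaw": 1, "dx": 0, "dy": 0, "dz": 0, "twist": 0.1208},
    {"jaw": 1, "dx": 0, "dy": 0, "dz": 0, "twist": 0.1208},
    {"jaw": 1, "dx": 0, "dy": 0, "dz": 0, "twist": 0.1208},
    {"jaw": 1, "dx": 0, "dy": 0, "dz": 0, "twist": 0.1208}
  ]
}}

```text
t: 41.87
eef_pos: [0.5521, 0.4137, 0.1864]
ee_rot: [3.14, -0.001, -1.457]
force: [1.0, -0.0, 0.0]
width: 0.0878
gripper_force: 0.0
```

Call:
{"op": "move_arm", "data": {
  "increments": [
    {"jaw": 1, "dx": 0, "dy": 0, "dz": 0, "twist": 0.1208},
    {"jaw": 1, "dx": 0.03, "dy": 0.0212, "dz": 0, "twist": 0},
    {"jaw": 1, "dx": 0.03, "dy": 0.0212, "dz": 0, "twist": 0},
    {"jaw": 1, "dx": 0.03, "dy": 0.0212, "dz": 0, "twist": 0},
    {"jaw": 1, "dx": 0.03, "dy": 0.0212, "dz": 0, "twist": 0},
    {"jaw": 1, "dx": 0.03, "dy": 0.0212, "dz": 0, "twist": 0},
    {"jaw": 1, "dx": 0, "dy": 0, "dz": 0.035, "twist": 0},
    {"jaw": 1, "dx": 0, "dy": 0, "dz": 0.03, "twist": 0},
    {"jaw": 1, "dx": 0, "dy": 0, "dz": 0, "twist": 0},
    {"jaw": 1, "dx": 0, "dy": 0, "dz": 0, "twist": 0}
  ]
}}

```text
t: 42.7
eef_pos: [0.4456, 0.2633, 0.1216]
ee_rot: [3.139, -0.004, -1.572]
force: [0.3, 0.5, 0.6]
width: 0.0876
gripper_force: 0.0
```

```bash
python3 -c "
from h import *
plan((.447,.265,.0755,-1.571));spools()"
```

```text
t 42.7 tcp [0.4456 0.2633 0.1216] rot [ 3.1391 -0.0036 -1.5715] F [0.3 0.5 0.6] w 0.0876 q6 -0.91
twist -0.0005 (1 x -0.0005); shift [-0.0017 -0.0014  0.0461] = 2 x [-0.0008 -0.0007  0.023 ]
top spool_a [[0.5529, 0.4131, 0.0239, 0.75], [0.4622, 0.1772, -0.0004, 0.68], [0.5089, 0.5549, -0.0042, 0.42]]
[243 195  15  11 122] [0.5481 0.415  0.03  ] circ [0.5501 0.4139 0.03  ] r 7.8
[312 195  20   9 101] [0.5512 0.207  0.03  ] circ [0.5471 0.1983 0.03  ] r 10.3
[321 217  20  19 274] [0.4641 0.1728 0.03  ] circ [0.4631 0.1717 0.03  ] r 9.8
side spool_a [[0.4471, 0.2649, -0.0018, 0.52]]
```

Call:
{"op": "move_arm", "data": {
  "increments": [
    {"jaw": 1, "dx": -0.0017, "dy": -0.0014, "dz": 0.015, "twist": 0},
    {"jaw": 1, "dx": 0, "dy": 0, "dz": 0.016, "twist": 0},
    {"jaw": 1, "dx": 0, "dy": 0, "dz": 0.0155, "twist": 0},
    {"jaw": 1, "dx": 0, "dy": 0, "dz": 0, "twist": 0},
    {"jaw": 0.15, "dx": 0, "dy": 0, "dz": 0, "twist": 0},
    {"jaw": 0, "dx": 0, "dy": 0, "dz": 0, "twist": 0},
    {"jaw": -0.1, "dx": 0, "dy": 0, "dz": 0, "twist": 0},
    {"jaw": -1, "dx": 0, "dy": 0, "dz": 0, "twist": 0},
    {"jaw": -1, "dx": 0, "dy": 0, "dz": 0, "twist": 0},
    {"jaw": -1, "dx": 0, "dy": 0, "dz": 0, "twist": 0},
    {"jaw": -1, "dx": 0, "dy": 0, "dz": 0, "twist": 0}
  ]
}}

```text
t: 43.82
eef_pos: [0.4476, 0.2659, 0.0766]
ee_rot: [-3.141, 0.0, -1.572]
force: [-3.1, 0.7, 4.7]
width: 0.0511
gripper_force: 30.0
```

```bash
python3 -c "
from h import *
p=arm.get_state()['eef_pos']
plan((p[0],p[1],.175,-1.571),(.4935,.4145,.175,0.0))"
```

```text
t 43.8 tcp [0.4476 0.2659 0.0766] rot [-3.1413e+00  4.0000e-04 -1.5717e+00] F [-3.1  0.7  4.7] w 0.0511 q6 -0.91
twist -0.0007 (1 x -0.0007); shift [-0.      0.     -0.0984] = 3 x [-0.      0.     -0.0328]
twist -1.5710 (14 x -0.1122); shift [ 0.0459 -0.1486 -0.    ] = 4 x [ 0.0115 -0.0371 -0.    ]
```

Call:
{"op": "move_arm", "data": {
  "increments": [
    {"jaw": -1, "dx": 0, "dy": 0, "dz": -0.03, "twist": 0},
    {"jaw": -1, "dx": 0, "dy": 0, "dz": -0.035, "twist": 0},
    {"jaw": -1, "dx": 0, "dy": 0, "dz": -0.035, "twist": 0},
    {"jaw": -1, "dx": 0, "dy": 0, "dz": 0, "twist": -0.1208},
    {"jaw": -1, "dx": 0, "dy": 0, "dz": 0, "twist": -0.1208},
    {"jaw": -1, "dx": 0, "dy": 0, "dz": 0, "twist": -0.1208},
    {"jaw": -1, "dx": 0, "dy": 0, "dz": 0, "twist": -0.1208},
    {"jaw": -1, "dx": 0, "dy": 0, "dz": 0, "twist": -0.1208},
    {"jaw": -1, "dx": 0, "dy": 0, "dz": 0, "twist": -0.1208},
    {"jaw": -1, "dx": 0, "dy": 0, "dz": 0, "twist": -0.1208}
  ]
}}

```text
t: 44.65
eef_pos: [0.4472, 0.2655, 0.1758]
ee_rot: [3.141, 0.0, -0.72]
force: [-0.6, -0.3, -2.2]
width: 0.0509
gripper_force: 30.0
```

Call:
{"op": "move_arm", "data": {
  "increments": [
    {"jaw": -1, "dx": 0, "dy": 0, "dz": 0, "twist": -0.1208},
    {"jaw": -1, "dx": 0, "dy": 0, "dz": 0, "twist": -0.1208},
    {"jaw": -1, "dx": 0, "dy": 0, "dz": 0, "twist": -0.1208},
    {"jaw": -1, "dx": 0, "dy": 0, "dz": 0, "twist": -0.1208},
    {"jaw": -1, "dx": 0, "dy": 0, "dz": 0, "twist": -0.1208},
    {"jaw": -1, "dx": 0, "dy": 0, "dz": 0, "twist": -0.1208},
    {"jaw": -1, "dx": 0.0115, "dy": -0.0371, "dz": 0, "twist": 0},
    {"jaw": -1, "dx": 0.0115, "dy": -0.0371, "dz": 0, "twist": 0},
    {"jaw": -1, "dx": 0.0115, "dy": -0.0371, "dz": 0, "twist": 0},
    {"jaw": -1, "dx": 0.0115, "dy": -0.0371, "dz": 0, "twist": 0},
    {"jaw": -1, "dx": 0, "dy": 0, "dz": 0, "twist": 0},
    {"jaw": -1, "dx": 0, "dy": 0, "dz": 0, "twist": 0}
  ]
}}

```text
t: 45.65
eef_pos: [0.4936, 0.4157, 0.1745]
ee_rot: [3.14, 0.001, -0.0]
force: [-0.5, -0.8, -2.3]
width: 0.0508
gripper_force: 30.0
```

```bash
python3 -c "
from h import *
plan((.4935,.4145,.1006,0.0));spools()"
```

```text
t 45.6 tcp [0.4936 0.4157 0.1745] rot [ 3.1401e+00  1.3000e-03 -2.0000e-04] F [-0.5 -0.8 -2.3] w 0.0508 q6 0.57
twist -0.0002 (1 x -0.0002); shift [-0.0001  0.0012  0.0739] = 2 x [-0.0001  0.0006  0.037 ]
top spool_a [[0.4606, 0.1758, -0.0013, 0.68], [0.4978, 0.4154, 0.0968, 0.6], [0.5476, 0.4149, 0.0268, 0.54], [0.5957, -0.1897, 0.0305, 0.2]]
[298 195  34  14 250] [0.5462 0.2312 0.03  ] circ [0.5501 0.2193 0.03  ] r 16.8
[321 217  22  20 292] [0.4643 0.1728 0.03  ] circ [0.4648 0.1687 0.03  ] r 10.9
[264 230  20   8  77] [0.4428 0.3412 0.03  ] circ [0.4478 0.341  0.03  ] r 9.7
[245 244  33  16 241] [0.3852 0.3634 0.03  ] circ [0.3944 0.3772 0.03  ] r 17.1
side spool_a [[0.548, 0.4109, 0.0237, 0.64], [0.4905, 0.414, 0.0968, 0.58], [0.4883, 0.4143, -0.0017, 0.43]]
```

Call:
{"op": "move_arm", "data": {
  "increments": [
    {"jaw": -1, "dx": -0.002, "dy": 0.0006, "dz": 0.02, "twist": 0},
    {"jaw": -1, "dx": 0, "dy": 0, "dz": 0.02, "twist": 0},
    {"jaw": -1, "dx": 0, "dy": 0, "dz": 0.015, "twist": 0},
    {"jaw": -1, "dx": 0, "dy": 0, "dz": 0.008, "twist": 0},
    {"jaw": -1, "dx": 0, "dy": 0, "dz": 0.004, "twist": 0},
    {"jaw": -1, "dx": 0, "dy": 0, "dz": 0.003, "twist": 0},
    {"jaw": -1, "dx": 0, "dy": 0, "dz": 0.002, "twist": 0},
    {"jaw": -1, "dx": 0, "dy": 0, "dz": 0.001, "twist": 0},
    {"jaw": -1, "dx": 0, "dy": 0, "dz": 0, "twist": 0},
    {"jaw": -1, "dx": 0, "dy": 0, "dz": 0, "twist": 0}
  ]
}}

```text
t: 46.68
eef_pos: [0.4919, 0.4138, 0.1038]
ee_rot: [-3.141, -0.001, -0.001]
force: [-0.0, -0.5, -2.0]
width: 0.0513
gripper_force: 30.0
```

Call:
{"op": "move_arm", "data": {
  "increments": [
    {"jaw": -1, "dx": 0, "dy": 0, "dz": 0.001, "twist": 0},
    {"jaw": -1, "dx": 0, "dy": 0, "dz": 0.001, "twist": 0},
    {"jaw": -1, "dx": 0, "dy": 0, "dz": 0, "twist": 0},
    {"jaw": -1, "dx": 0, "dy": 0, "dz": 0, "twist": 0}
  ]
}}

```text
t: 47.02
eef_pos: [0.4917, 0.4136, 0.1011]
ee_rot: [3.142, 0.0, -0.001]
force: [-0.5, 0.0, -2.2]
width: 0.0508
gripper_force: 30.0
```

Call:
{"op": "move_arm", "data": {
  "increments": [
    {"jaw": -1, "dx": 0, "dy": 0, "dz": 0.001, "twist": 0},
    {"jaw": -1, "dx": 0, "dy": 0, "dz": 0.0005, "twist": 0},
    {"jaw": -1, "dx": 0, "dy": 0, "dz": 0, "twist": 0},
    {"jaw": -1, "dx": 0, "dy": 0, "dz": 0, "twist": 0}
  ]
}}

```text
t: 47.35
eef_pos: [0.4918, 0.4137, 0.1007]
ee_rot: [-3.141, -0.001, -0.001]
force: [-2.3, -1.8, 5.1]
width: 0.051
gripper_force: 30.0
```

Call:
{"op": "move_arm", "data": {
  "increments": [
    {"jaw": 0.5, "dx": 0, "dy": 0, "dz": 0, "twist": 0},
    {"jaw": 0.5, "dx": 0, "dy": 0, "dz": 0, "twist": 0},
    {"jaw": 0.5, "dx": 0, "dy": 0, "dz": 0, "twist": 0},
    {"jaw": 0.5, "dx": 0, "dy": 0, "dz": -0.02, "twist": 0},
    {"jaw": 1, "dx": 0, "dy": 0, "dz": -0.035, "twist": 0},
    {"jaw": 1, "dx": 0, "dy": 0, "dz": -0.035, "twist": 0},
    {"jaw": 1, "dx": 0, "dy": 0, "dz": 0, "twist": 0.1208},
    {"jaw": 1, "dx": 0, "dy": 0, "dz": 0, "twist": 0.1208},
    {"jaw": 1, "dx": 0, "dy": 0, "dz": 0, "twist": 0.1208},
    {"jaw": 1, "dx": 0, "dy": 0, "dz": 0, "twist": 0.1208},
    {"jaw": 1, "dx": 0, "dy": 0, "dz": 0, "twist": 0.1208}
  ]
}}

```text
t: 48.27
eef_pos: [0.4918, 0.4136, 0.1897]
ee_rot: [-3.141, -0.0, -0.611]
force: [0.0, 0.7, 0.4]
width: 0.0872
gripper_force: 0.0
```

Call:
{"op": "move_arm", "data": {
  "increments": [
    {"jaw": 1, "dx": 0, "dy": 0, "dz": 0, "twist": 0.1208},
    {"jaw": 1, "dx": 0, "dy": 0, "dz": 0, "twist": 0.1208},
    {"jaw": 1, "dx": 0, "dy": 0, "dz": 0, "twist": 0.1208},
    {"jaw": 1, "dx": 0, "dy": 0, "dz": 0, "twist": 0.1208},
    {"jaw": 1, "dx": 0, "dy": 0, "dz": 0, "twist": 0.1208},
    {"jaw": 1, "dx": 0, "dy": 0, "dz": 0, "twist": 0.1208},
    {"jaw": 1, "dx": 0, "dy": 0, "dz": 0, "twist": 0.1208},
    {"jaw": 1, "dx": 0, "dy": 0, "dz": 0, "twist": 0.1208}
  ]
}}

```text
t: 48.93
eef_pos: [0.4918, 0.4136, 0.1895]
ee_rot: [-3.142, -0.0, -1.578]
force: [0.8, 0.4, -0.3]
width: 0.0878
gripper_force: 0.0
```

Call:
{"op": "move_arm", "data": {
  "increments": [
    {"jaw": 1, "dx": 0.0394, "dy": 0.0048, "dz": 0, "twist": 0},
    {"jaw": 1, "dx": 0.0394, "dy": 0.0048, "dz": 0, "twist": 0},
    {"jaw": 1, "dx": 0.0394, "dy": 0.0048, "dz": 0, "twist": 0},
    {"jaw": 1, "dx": 0.0394, "dy": 0.0048, "dz": 0, "twist": 0},
    {"jaw": 1, "dx": 0.0394, "dy": 0.0048, "dz": 0, "twist": 0},
    {"jaw": 1, "dx": 0.0394, "dy": 0.0048, "dz": 0, "twist": 0},
    {"jaw": 1, "dx": 0, "dy": 0, "dz": 0.035, "twist": 0},
    {"jaw": 1, "dx": 0, "dy": 0, "dz": 0.03, "twist": 0},
    {"jaw": 1, "dx": 0, "dy": 0, "dz": 0, "twist": 0},
    {"jaw": 1, "dx": 0, "dy": 0, "dz": 0, "twist": 0}
  ]
}}

```text
t: 49.77
eef_pos: [0.4624, 0.1766, 0.1241]
ee_rot: [3.139, -0.002, -1.572]
force: [0.2, 0.3, 0.1]
width: 0.0876
gripper_force: 0.0
```

```bash
python3 -c "
from h import *
plan((.463,.177,.0755,-1.571));spools()"
```

```text
t 49.8 tcp [0.4624 0.1766 0.1241] rot [ 3.1394e+00 -2.4000e-03 -1.5717e+00] F [0.2 0.3 0.1] w 0.0876 q6 -0.76
twist -0.0007 (1 x -0.0007); shift [-0.0004 -0.0006  0.0486] = 2 x [-0.0002 -0.0003  0.0243]
top spool_a [[0.4608, 0.1791, -0.0013, 0.56], [0.4968, 0.4107, 0.027, 0.54], [0.5505, 0.4123, 0.0243, 0.54]]
[243 195  15  11 122] [0.5481 0.415  0.03  ] circ [0.5501 0.4139 0.03  ] r 7.8
[248 208  10  12  76] [0.5044 0.4042 0.03  ] circ [0.5026 0.4045 0.03  ] r 6.1
[240 214  13  13 100] [0.4833 0.4248 0.03  ] circ [0.4826 0.4241 0.03  ] r 7.5
[272 235  14  14  75] [0.4195 0.325  0.03  ] circ [0.4201 0.3264 0.03  ] r 8.2
side spool_a [[0.5947, -0.2236, 0.1159, 0.74], [0.4889, 0.4141, 0.0229, 0.63]]
```

Call:
{"op": "move_arm", "data": {
  "increments": [
    {"jaw": 1, "dx": -0.0006, "dy": 0, "dz": 0.016, "twist": 0},
    {"jaw": 1, "dx": 0, "dy": 0, "dz": 0.017, "twist": 0},
    {"jaw": 1, "dx": 0, "dy": 0, "dz": 0.0155, "twist": 0},
    {"jaw": 1, "dx": 0, "dy": 0, "dz": 0, "twist": 0},
    {"jaw": 0.15, "dx": 0, "dy": 0, "dz": 0, "twist": 0},
    {"jaw": 0, "dx": 0, "dy": 0, "dz": 0, "twist": 0},
    {"jaw": -0.1, "dx": 0, "dy": 0, "dz": 0, "twist": 0},
    {"jaw": -1, "dx": 0, "dy": 0, "dz": 0, "twist": 0},
    {"jaw": -1, "dx": 0, "dy": 0, "dz": 0, "twist": 0},
    {"jaw": -1, "dx": 0, "dy": 0, "dz": 0, "twist": 0},
    {"jaw": -1, "dx": 0, "dy": 0, "dz": 0, "twist": 0},
    {"jaw": -1, "dx": 0, "dy": 0, "dz": 0, "twist": 0}
  ]
}}

```text
t: 50.97
eef_pos: [0.4631, 0.178, 0.0767]
ee_rot: [-3.141, 0.001, -1.571]
force: [-1.6, -0.3, 6.2]
width: 0.0512
gripper_force: 30.0
```

```bash
python3 -c "
from h import *
p=arm.get_state()['eef_pos']
plan((p[0],p[1],.175,-1.571),(.4345,.414,.175,0.0))"
```

```text
t 51.0 tcp [0.4631 0.178  0.0767] rot [-3.1407e+00  6.0000e-04 -1.5715e+00] F [-1.6 -0.3  6.2] w 0.0512 q6 -0.77
twist -0.0005 (1 x -0.0005); shift [-0.      0.     -0.0983] = 3 x [-0.      0.     -0.0328]
twist -1.5710 (14 x -0.1122); shift [-0.0286 -0.236  -0.    ] = 6 x [-0.0048 -0.0393 -0.    ]
```

Call:
{"op": "move_arm", "data": {
  "increments": [
    {"jaw": -1, "dx": 0, "dy": 0, "dz": -0.03, "twist": 0},
    {"jaw": -1, "dx": 0, "dy": 0, "dz": -0.035, "twist": 0},
    {"jaw": -1, "dx": 0, "dy": 0, "dz": -0.035, "twist": 0},
    {"jaw": -1, "dx": -0.0393, "dy": 0.0048, "dz": 0, "twist": 0},
    {"jaw": -1, "dx": -0.0393, "dy": 0.0048, "dz": 0, "twist": 0},
    {"jaw": -1, "dx": -0.0393, "dy": 0.0048, "dz": 0, "twist": 0},
    {"jaw": -1, "dx": -0.0393, "dy": 0.0048, "dz": 0, "twist": 0},
    {"jaw": -1, "dx": -0.0393, "dy": 0.0048, "dz": 0, "twist": 0},
    {"jaw": -1, "dx": -0.0393, "dy": 0.0048, "dz": 0, "twist": 0},
    {"jaw": -1, "dx": 0, "dy": 0, "dz": 0, "twist": 0}
  ]
}}

```text
t: 51.8
eef_pos: [0.4336, 0.4198, 0.1755]
ee_rot: [-3.14, 0.002, -1.568]
force: [1.1, 0.6, -0.9]
width: 0.051
gripper_force: 30.0
```

Call:
{"op": "move_arm", "data": {
  "increments": [
    {"jaw": -1, "dx": 0, "dy": 0, "dz": 0, "twist": -0.1208},
    {"jaw": -1, "dx": 0, "dy": 0, "dz": 0, "twist": -0.1208},
    {"jaw": -1, "dx": 0, "dy": 0, "dz": 0, "twist": -0.1208},
    {"jaw": -1, "dx": 0, "dy": 0, "dz": 0, "twist": -0.1208},
    {"jaw": -1, "dx": 0, "dy": 0, "dz": 0, "twist": -0.1208},
    {"jaw": -1, "dx": 0, "dy": 0, "dz": 0, "twist": -0.1208},
    {"jaw": -1, "dx": 0, "dy": 0, "dz": 0, "twist": -0.1208},
    {"jaw": -1, "dx": 0, "dy": 0, "dz": 0, "twist": -0.1208},
    {"jaw": -1, "dx": 0, "dy": 0, "dz": 0, "twist": -0.1208},
    {"jaw": -1, "dx": 0, "dy": 0, "dz": 0, "twist": -0.1208},
    {"jaw": -1, "dx": 0, "dy": 0, "dz": 0, "twist": -0.1208},
    {"jaw": -1, "dx": 0, "dy": 0, "dz": 0, "twist": -0.1208}
  ]
}}

```text
t: 52.8
eef_pos: [0.4338, 0.4131, 0.1754]
ee_rot: [3.14, 0.001, -0.116]
force: [0.0, 0.4, -1.6]
width: 0.0508
gripper_force: 30.0
```

Call:
{"op": "move_arm", "data": {
  "increments": [
    {"jaw": -1, "dx": 0, "dy": 0, "dz": 0, "twist": -0.1208},
    {"jaw": -1, "dx": 0, "dy": 0, "dz": 0, "twist": 0},
    {"jaw": -1, "dx": 0, "dy": 0, "dz": 0, "twist": 0}
  ]
}}

```text
t: 53.05
eef_pos: [0.4339, 0.4132, 0.1756]
ee_rot: [3.141, 0.001, -0.005]
force: [-1.0, 0.5, -2.3]
width: 0.051
gripper_force: 30.0
```

```bash
python3 -c "
from h import *
plan((.4345,.414,.1007,0.0));spools()"
```

```text
t 53.0 tcp [0.4339 0.4132 0.1756] rot [ 3.1407e+00  7.0000e-04 -5.4000e-03] F [-1.   0.5 -2.3] w 0.051 q6 0.48
twist -0.0054 (1 x -0.0054); shift [ 0.0006 -0.0008  0.0749] = 2 x [ 0.0003 -0.0004  0.0375]
top spool_a [[0.4941, 0.4125, 0.0009, 0.61], [0.55, 0.417, 0.0215, 0.54], [0.4956, 0.4122, 0.0252, 0.39]]
[298 195  34  14 249] [0.5463 0.2311 0.03  ] circ [0.5501 0.2193 0.03  ] r 16.8
[246 244  32  16 203] [0.3842 0.3648 0.03  ] circ [0.3944 0.3757 0.03  ] r 16.6
side spool_a [[0.4895, 0.4125, 0.0203, 0.62], [0.5432, 0.4099, 0.0253, 0.48], [0.4319, 0.4128, 0.0979, 0.47], [0.5918, -0.1464, 0.0097, 0.28]]
```

Call:
{"op": "move_arm", "data": {
  "increments": [
    {"jaw": -1, "dx": 0, "dy": -0.0006, "dz": 0.02, "twist": 0},
    {"jaw": -1, "dx": 0, "dy": 0, "dz": 0.02, "twist": 0},
    {"jaw": -1, "dx": 0, "dy": 0, "dz": 0.015, "twist": 0},
    {"jaw": -1, "dx": 0, "dy": 0, "dz": 0.008, "twist": 0},
    {"jaw": -1, "dx": 0, "dy": 0, "dz": 0.004, "twist": 0},
    {"jaw": -1, "dx": 0, "dy": 0, "dz": 0.003, "twist": 0},
    {"jaw": -1, "dx": 0, "dy": 0, "dz": 0.002, "twist": 0},
    {"jaw": -1, "dx": 0, "dy": 0, "dz": 0.001, "twist": 0},
    {"jaw": -1, "dx": 0, "dy": 0, "dz": 0, "twist": 0},
    {"jaw": -1, "dx": 0, "dy": 0, "dz": 0, "twist": 0}
  ]
}}

```text
t: 54.08
eef_pos: [0.4343, 0.4145, 0.1038]
ee_rot: [-3.141, -0.001, -0.001]
force: [0.5, -0.6, -1.2]
width: 0.0512
gripper_force: 30.0
```

Call:
{"op": "move_arm", "data": {
  "increments": [
    {"jaw": -1, "dx": 0, "dy": 0, "dz": 0.001, "twist": 0},
    {"jaw": -1, "dx": 0, "dy": 0, "dz": 0.001, "twist": 0},
    {"jaw": -1, "dx": 0, "dy": 0, "dz": 0, "twist": 0},
    {"jaw": -1, "dx": 0, "dy": 0, "dz": 0, "twist": 0}
  ]
}}

```text
t: 54.42
eef_pos: [0.4341, 0.4142, 0.1012]
ee_rot: [3.142, 0.0, -0.001]
force: [-0.1, 1.1, -1.9]
width: 0.0516
gripper_force: 30.0
```

Lower to contact, release, retreat up and to the right, out of the cameras' line to the work.

Call:
{"op": "move_arm", "data": {
  "increments": [
    {"jaw": -1, "dx": 0, "dy": 0, "dz": 0.001, "twist": 0},
    {"jaw": -1, "dx": 0, "dy": 0, "dz": 0.0005, "twist": 0},
    {"jaw": -1, "dx": 0, "dy": 0, "dz": 0, "twist": 0},
    {"jaw": -1, "dx": 0, "dy": 0, "dz": 0, "twist": 0}
  ]
}}

```text
t: 54.75
eef_pos: [0.4342, 0.4143, 0.1007]
ee_rot: [-3.141, -0.001, -0.001]
force: [-2.5, -2.6, 7.0]
width: 0.0512
gripper_force: 30.0
```

Call:
{"op": "move_arm", "data": {
  "increments": [
    {"jaw": 0.5, "dx": 0, "dy": 0, "dz": 0, "twist": 0},
    {"jaw": 0.5, "dx": 0, "dy": 0, "dz": 0, "twist": 0},
    {"jaw": 0.5, "dx": 0, "dy": 0, "dz": 0, "twist": 0},
    {"jaw": 0.5, "dx": 0, "dy": 0, "dz": -0.02, "twist": 0},
    {"jaw": 1, "dx": 0, "dy": 0, "dz": -0.04, "twist": 0},
    {"jaw": 1, "dx": 0, "dy": 0, "dz": -0.04, "twist": 0},
    {"jaw": 1, "dx": 0, "dy": 0, "dz": -0.04, "twist": 0},
    {"jaw": 1, "dx": 0, "dy": 0, "dz": -0.04, "twist": 0},
    {"jaw": 1, "dx": -0.03, "dy": -0.025, "dz": 0, "twist": 0},
    {"jaw": 1, "dx": -0.03, "dy": -0.025, "dz": 0, "twist": 0},
    {"jaw": 1, "dx": -0.03, "dy": -0.025, "dz": 0, "twist": 0},
    {"jaw": 1, "dx": -0.03, "dy": -0.025, "dz": 0, "twist": 0}
  ]
}}

```text
t: 55.75
eef_pos: [0.3131, 0.5151, 0.2801]
ee_rot: [-3.141, -0.0, -0.002]
force: [-0.1, 1.0, -0.1]
width: 0.0877
gripper_force: 0.0
```

Call:
{"op": "move_arm", "data": {
  "increments": [
    {"jaw": 1, "dx": -0.02, "dy": -0.035, "dz": 0, "twist": 0},
    {"jaw": 1, "dx": -0.02, "dy": -0.035, "dz": 0, "twist": 0},
    {"jaw": 1, "dx": 0, "dy": 0, "dz": 0, "twist": 0},
    {"jaw": 1, "dx": 0, "dy": 0, "dz": 0, "twist": 0}
  ]
}}

```text
t: 56.08
eef_pos: [0.2728, 0.5861, 0.2787]
ee_rot: [3.141, 0.0, 0.001]
force: [1.1, -0.7, -0.2]
width: 0.0873
gripper_force: 0.0
```

Run:
```python
from h import *
plan();spools()
f=arm.grab_frame('side');g=arm.grab_frame('top')
print([np.round(d['position'],4).tolist() for d in arm.pinpoint('top','spool_a')])
u,v=proj('side',[[.591,-.145,.09]])[0].astype(int)
a=cv2.resize(f[v-55:v+55,u-50:u+50],(400,440),interpolation=2)
b=cv2.resize(g[175:265,215:305],(400,400),interpolation=2);b=np.vstack([b,np.zeros((40,400,3),np.uint8)])
cv2.imwrite('pics/fin.png',np.hstack([a,b]))
for k in 'abcd':print(k,[np.round(d['position'],3).tolist() for d in arm.pinpoint('side','pick_'+k)]) if k=='a' else 0
```

```text
t 56.1 tcp [0.2728 0.5861 0.2787] rot [3.1406e+00 2.0000e-04 1.5000e-03] F [ 1.1 -0.7 -0.2] w 0.0873 q6 0.14
top spool_a [[0.4388, 0.4208, 0.0203, 0.72], [0.5521, 0.4126, 0.0249, 0.63], [0.4938, 0.4113, 0.0259, 0.47]]
[243 195  15  11 122] [0.5481 0.415  0.03  ] circ [0.5501 0.4139 0.03  ] r 7.8
[298 195  34  14 247] [0.5465 0.231  0.03  ] circ [0.5501 0.2193 0.03  ] r 16.8
[248 208  10  12  76] [0.5044 0.4042 0.03  ] circ [0.5026 0.4045 0.03  ] r 6.1
[240 214  17  24 223] [0.4657 0.4175 0.03  ] circ [0.4663 0.4153 0.03  ] r 13.2
[239 231  16  13 110] [0.4289 0.4253 0.03  ] circ [0.4345 0.4213 0.03  ] r 9.3
side spool_a [[0.4333, 0.4126, 0.0202, 0.74], [0.5457, 0.4147, 0.0238, 0.73], [0.4876, 0.4138, 0.0236, 0.64]]
[[0.4345, 0.4199, 0.0213], [0.4939, 0.4113, 0.0272], [0.5482, 0.4107, 0.0262]]
a [[0.489, 0.416, 0.024]]
```

View pics/fin.png

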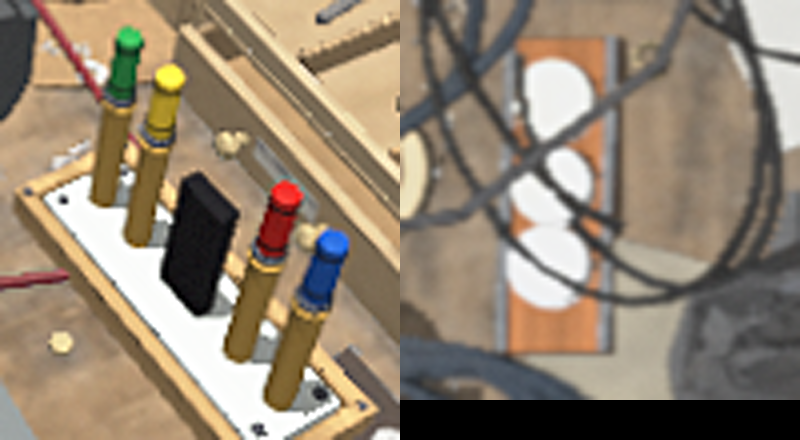

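The left half shows all four picks with collars on their rims and the carrier flat in the nest. The right half shows the three spools at (555,98), (553,190) and (548,267), in one close row between the lips. Handing in.

```bash
python3 -c "
from station import arm
print(arm.job_done())"
```

```text
the job is handed in; nothing more can be done
None
```

The job is handed in at about 56 s of the 210 s allowed: the carrier went flat into the nest first, then all four picks were pushed home in their own tubes. The three spools, one of them knocked aside mid-run, stand in one close row in the ledge's channel, and I never touched the tape; the final camera views agreed, but the hand-in returned no verdict.

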